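Emboss the chocolate bars in the hand press

TASK

Lay every bare chocolate bar flat in its own pocket of the press's wooden tray, set the loose crank on the square shaft and wind the tray all the way in under the bridge; only then press the sprung lever right down and let it come fully up again. Wind the tray all the way back out with the crank, then lift the crank off and stand it back in its little wooden dish, leaving the bars in the tray and the other things on the counter undisturbed.

Things in the scene. Friction and masses are not known exactly. Their poses are not given: they have to be found in the camera images.
- bar1_mid (a point): Centre of a loose flat bar of dark chocolate, 48 x 96 x 10 mm, its eight squares up, lying on the counter; the point's x axis runs across the bar (48 mm), y along it (96 mm), z up. Two or three of the three bars are present. Grasp it across the 48 mm.
- bar2_mid (a point): Centre of a loose flat bar of dark chocolate, 48 x 96 x 10 mm, its eight squares up, lying on the counter; the point's x axis runs across the bar (48 mm), y along it (96 mm), z up. Two or three of the three bars are present. Grasp it across the 48 mm.
- bar3_mid (a point): Centre of a loose flat bar of dark chocolate, 48 x 96 x 10 mm, its eight squares up, lying on the counter; the point's x axis runs across the bar (48 mm), y along it (96 mm), z up. Two or three of the three bars are present. Grasp it across the 48 mm.
- pocket1 (a point): Centre of a seated bar in pocket 1 of the press's tray (moves with it). Three pockets side by side, 75 mm apart, 1 leftmost; each takes a bar along the point's x axis (direction of travel; z up) with 3 mm play. Pocket 102 x 54 mm, 8 mm deep: floor 5 mm below this point, rims 3 mm above; no side rims in the middle 58 mm of its length, so fingers reach down to the floor there.
- pocket2 (a point): Centre of a seated bar in pocket 2 of the press's tray (moves with it). Three pockets side by side, 75 mm apart, 1 leftmost; each takes a bar along the point's x axis (direction of travel; z up) with 3 mm play. Pocket 102 x 54 mm, 8 mm deep: floor 5 mm below this point, rims 3 mm above; no side rims in the middle 58 mm of its length, so fingers reach down to the floor there.
- pocket3 (a point): Centre of a seated bar in pocket 3 of the press's tray (moves with it). Three pockets side by side, 75 mm apart, 1 leftmost; each takes a bar along the point's x axis (direction of travel; z up) with 3 mm play. Pocket 102 x 54 mm, 8 mm deep: floor 5 mm below this point, rims 3 mm above; no side rims in the middle 58 mm of its length, so fingers reach down to the floor there.
- shaft_seat (a point): On the axis of the upright square shaft, at the top of the gear column (38 mm square, 50 mm above the counter, at the near side of the press), where the crank hub comes to rest. Shaft 15 mm square, flats square to this point's x and y axes (turns with it), 26 mm tall above this point, the last 10 mm tapering to 6 mm.
- crank_hub (a point): Middle of the loose crank's hub: steel block 36 x 36 x 34 mm with a 17 mm square through hole along z (up), flats along x and y; fits the shaft in any of four quarter turns, some 8 degrees of play either way. The arm, 16 mm wide, 8 mm thick, runs along +x, 6 to 14 mm above this point, so grasp the hub across its y sides. Crank 0.2 to 0.31 kg; it stands steadily on its hub.
- crank_grip (a point): Centre of the crank's upright round wooden knob, 22 mm thick and 32 mm high, which spins freely on its pin at the end of the arm, 65 mm from the hub's axis along the hub's +x axis and 32 mm above crank_hub; the arm's upper face is 18 mm below this point.
- rest_in (a point): Centre of the floor of the crank's fixed wooden dish, 80 mm square outside, 70 mm inside, with a rim 4 mm above this floor and 9 mm above the counter. The crank starts standing in it on its hub.
- lever_grip (a point): Centre of the 24 mm thick, 79 mm long wooden grip of the lever on the bridge, 125 mm from its pivot, sloping up past the bridge's left end. Pressing it straight down about 50 mm brings it level, to its stop, while it moves 11 mm to the left; 3 N at the start, 7 N at the stop; springs back by itself. A wall screen hangs behind the press from 0.42 m up: lean the wrist towards the robot here.
- tray (a joint): Travel of the tray in m: 0 fully out (towards the robot, clear of the bridge), 0.090 fully in. Driven by the shaft, 0.060 per turn.
- shaft (a joint): Angle of the square shaft in rad: 0 with the tray out, 9.42 (one and a half turns clockwise seen from above) with the tray in; hard stops at both ends. Turns lightly, about 1 to 2 N at the knob.
- lever (a joint): Lever angle in rad: 0 up (rest), 0.42 right down at its stop.
- cocoa_tin: Bystander: round tin, 62 mm across, 75 mm tall; origin at its underside.
- bean_dish: Bystander: white dish of beans, 68 mm across, 42 mm tall; origin at its underside.
- box_of_chocolates: Bystander: card box 62 x 110 x 34 mm; origin at its underside.
- crank: The whole crank (see crank_hub): origin on the hub's axis at its underside, x along the arm, z up.
- nib_mill: Not handled: tall hand mill, always between the bars and the press: a square wooden case 140 mm wide and 130 mm tall about (0.54, 0.05) in the robot's frame, standing cornerwise, a copper dome on it to 205 mm, and on top a crank of its own, 265 mm high, its handle pointing away from the robot: carry things over it or round its near side.

How it is judged:
By the outcome, as a careful person would: the job done as asked, in the order asked, and still so for the second after the job is handed in, with the robot touching nothing.
Of bar1, bar2, bar3 only 2 to 3 are there at a start; the rules pass over those that are not, and their reading is None.
At some moment in a run one of bar1, bar2, bar3, crank may be knocked a few centimetres aside while the robot is not near it.
Once in a run the grip may slacken for a moment while it holds something.
It also fails if it takes over 210 s, if anything falls off the work surface, if the arm or the gripper's body presses on something with over 40 N, if the wrist force passes 120 N, or if a joint passes its speed limit or range.

ROBOT

A 6-joint arm with a two-finger parallel gripper is mounted at the origin on a cart in front of the work surface, level with it; the furniture and walls round the work are solid. World frame = base frame: x ahead of the robot, y to its left, z up, the work surface at z = 0. Lengths are in m, angles in rad, forces in N, time in s.
With the tool pointing down it reaches from about 0.425 to 0.95 m from the base axis. Payload 3.5 kg.
Tool frame: the origin (TCP) lies midway between the tips of the shut fingers; the grasp point (between the pads) lies 19 mm behind it (grip_depth is the z of the grasp point in the tool frame, in m); z points along the fingers, y is the direction in which the jaws open and shut (so a half turn about z gives the same grasp; the last joint's range is limited). The gripper opens to 85 mm and grips with 20 to 120 N. Pads are 22 mm wide; open, the fingers measure 114 mm over their backs; the gripper's body (76 mm by 85 mm) begins 54 mm behind the grasp point. The pads swing forward as they close: fully open they stand 13 mm farther back than shut.
Start: joints at [-0.15, 0.286, 1.577, -0, 1.279, -0.15], TCP at [0.675, 0, 0.231] pointing down, gripper open.
Joint ranges: [-2.77, 2.77], [-0.9, 2.22], [0.21, 2.48], [-1.53, 4.67], [0.24, 2.81], [-2.84, 2.84]. Speed limits (rad/s): [2.79, 2.79, 3.14, 3.14, 3.14, 3.14].

INTERFACE

Orientations are given as a 3x3 rotation matrix whose columns are the frame's x, y, z axes.
In Python, from bench import * gives the robot as it stands.
- The arm moves only by the shell command python3 -m creep 'ROWS' [OPENING]. ROWS is text: rows parted by semicolons, each of 4 numbers parted by spaces: the shift along the world's x, y, z in mm, then the turn about the world's z in rad. A call has 1 to 8 rows; each row shifts and turns the commanded pose from where the row before left it; what a row does not reach is not made up. A row lasts 1/12 s, in which the tool goes at most 41.7 mm and 7.16 degrees, less where a joint would pass 70% of its speed; a pose out of reach is approached as far as the arm can. A call is refused whole if a number of a shift passes 41.7 or a number of a turn 0.125, either way. A call with a gripper value outside its range is refused whole. OPENING is the finger opening in mm, from 0 to 85.4, set as the call begins (- or left out, the last holds). The fingers move at their own pace and stop on an object; the grip force is fixed at half the most. Time passes only in rows, so rows that do not move let the fingers close. It gives the time, the measured TCP pose, the force and the opening at its end, in the units of the state.
- state(): the state, without advancing time (a new reading comes with each control period).
- read_camera(name): name is "scene" or "side" or "wrist"; returns a dict with "frame" (384x512x3 uint8, red, green, blue), "mtx" (3x3 intrinsics, pixels), "world_to_cam" (4x4, takes a point from world to camera coordinates); the wrist camera has in their place "mount" (4x4, takes a point from camera to tool coordinates, whose origin is the TCP and whose axes are the flange's). Camera axes: x right, y down, z forward; pixel columns grow to the right and rows downward; lengths in m; the calibration is good to about 2 mm. A picture is of the moment at which its call begins: read the wrist's pose just before it. There is no depth.
- close_job(): hands the job in, once; it reports no verdict.
The state is a dict: "t": time; "q": joint angles; "qd": joint speeds; "effort": joint torques, N m; "position": TCP position; "tcp_rot": TCP orientation; "contact_force": force on the tool from outside, world axes, zero at the start; "wrist_torque": the same for the moment, N m; "gripper_width": finger opening in m.
Only numpy, scipy, OpenCV 4.12 (cv2) and the standard library are available. Lean on these libraries where they do the work, as an engineer would, in place of code of your own. Each camera call takes 0.05 s, during which the arm holds its last target.

## Working session

There is one attempt and no reset: what is moved stays moved. The work goes in short steps, Python scripts to look and compute and a shell command to move; the robot and the scene stay as the last step left them, time stands still between calls to the robot, and variables do not carry over. Pictures are saved under pics/ and viewed, and the job is handed in when it is done.

```bash
ls; mkdir -p pics
cat > h.py <<'E'
from bench import *
import numpy as np, cv2
def snap(cam,name,crop=None,scale=1):
    s=state(); c=read_camera(cam); f=c["frame"]
    np.savez('pics/'+name+'.npz',f=f,K=c["mtx"],T=c.get("world_to_cam",c.get("mount")),p=s["position"],R=s["tcp_rot"])
    if crop: f=f[crop[1]:crop[3],crop[0]:crop[2]]
    f=cv2.resize(f,None,fx=scale,fy=scale,interpolation=cv2.INTER_CUBIC)
    cv2.imwrite('pics/'+name+'.png',f[:,:,::-1])
def load(name):
    d=np.load('pics/'+name+'.npz'); K=d['K'];T=d['T']
    if 'wrist' in name:
        P=np.eye(4);P[:3,:3]=d['R'];P[:3,3]=d['p']; T=np.linalg.inv(P@T)
    return d['f'],K,T
def ray(name,uv):
    f,K,T=load(name); C=np.linalg.inv(T)
    d=C[:3,:3]@np.linalg.inv(K)@np.array([uv[0],uv[1],1.]); return C[:3,3],d
def onz(name,uv,z):
    o,d=ray(name,uv); return o+d*(z-o[2])/d[2]
def proj(name,p):
    f,K,T=load(name); c=T@np.append(p,1); c=K@c[:3]; return c[:2]/c[2]
def crop(name,box,scale,out):
    f,_,_=load(name); f=f[box[1]:box[3],box[0]:box[2]]
    cv2.imwrite('pics/'+out+'.png',cv2.resize(f,None,fx=scale,fy=scale,interpolation=cv2.INTER_CUBIC)[:,:,::-1])
E
python3 - <<'E'
from h import *
snap('scene','scene0',None,1.5);snap('side','side0',None,1.5);snap('wrist','wrist0',None,1.5)
s=state();print(s)
E
```

```text
pics
{'t': 0.15, 'q': array([-1.50000075e-01,  2.87016862e-01,  1.57782211e+00,  2.44550804e-05,
        1.27860198e+00, -1.49976768e-01]), 'qd': array([-4.32852149e-04, -2.94985432e-03, -3.00019078e-03, -1.11346298e-03,
        5.89977961e-05, -9.25912720e-06]), 'effort': array([ 7.91554030e-04, -4.06602967e+01, -2.93140125e+01, -8.94972595e-05,
        3.96185191e-03, -2.97825103e-06]), 'position': array([6.74497636e-01, 1.11371667e-04, 2.30238541e-01]), 'tcp_rot': array([[ 3.06462934e-05,  9.99998336e-01, -1.82403756e-03],
       [ 9.99999955e-01, -3.01002965e-05,  2.99360936e-04],
       [ 2.99305534e-04, -1.82404666e-03, -9.99998292e-01]]), 'contact_force': array([-0.16372915, -0.09948731,  0.37151062]), 'wrist_torque': array([-0.03373287,  0.00657925, -0.01189777]), 'gripper_width': 0.08549212324089103}
```

View pics/scene0.png

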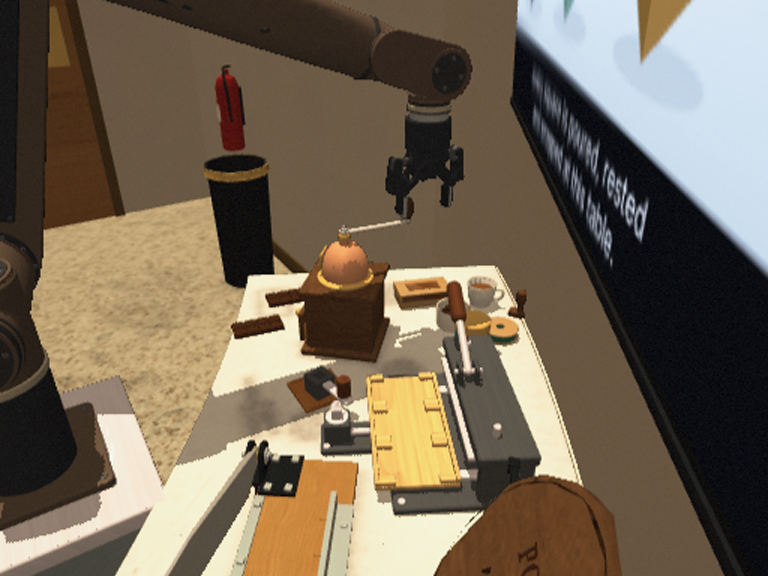

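View pics/side0.png

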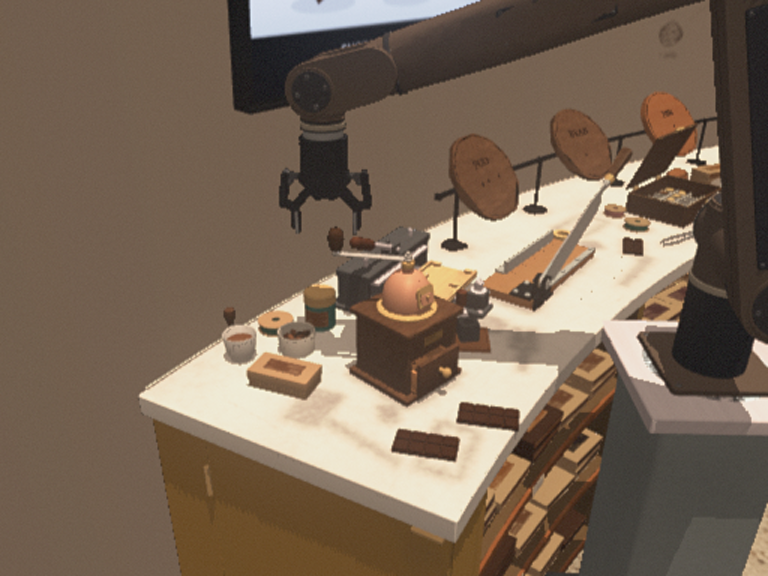

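View pics/wrist0.png

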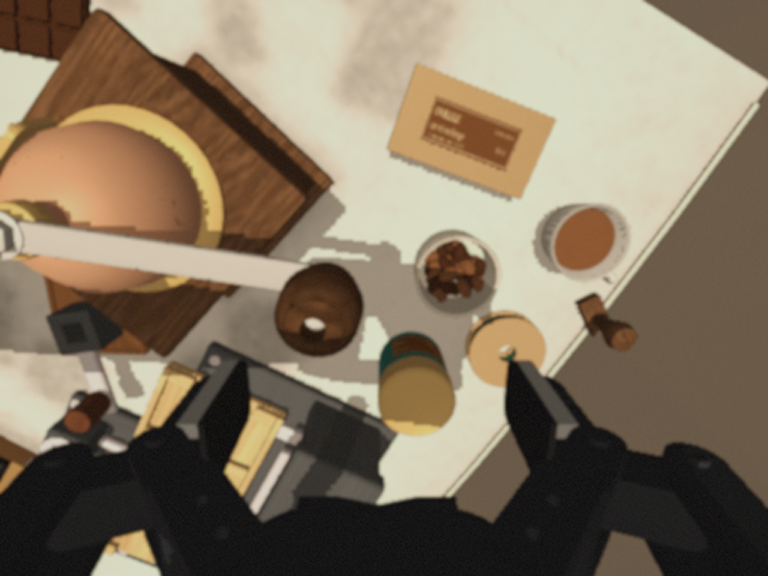

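Run:
```python
from h import *
crop('side0',(240,250,370,320),6,'c1')
crop('scene0',(140,180,260,245),6,'c2')
crop('scene0',(180,230,330,345),5,'c3')
```

```text
(no output)
```

View pics/c1.png

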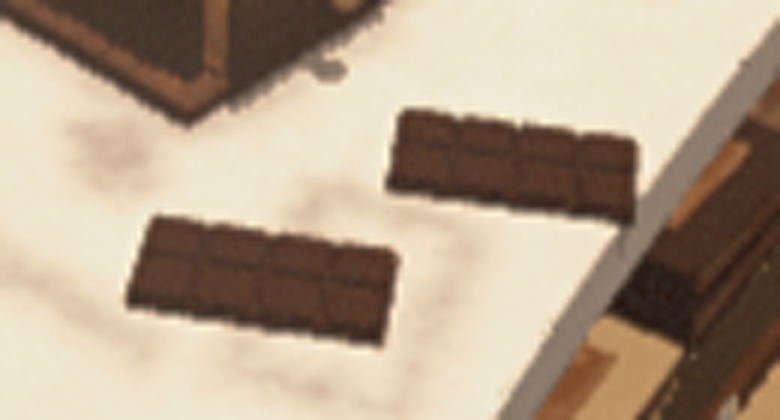

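View pics/c2.png

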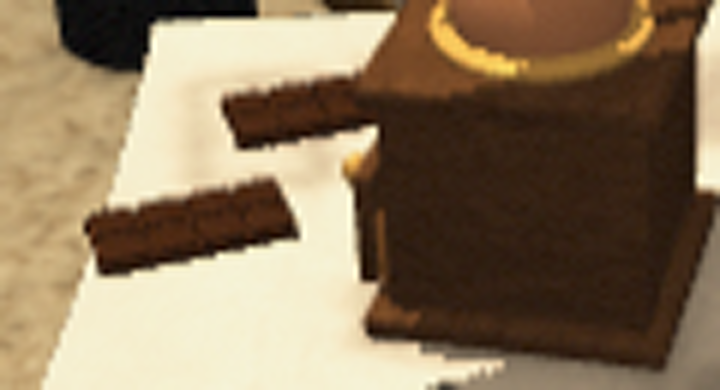

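View pics/c3.png

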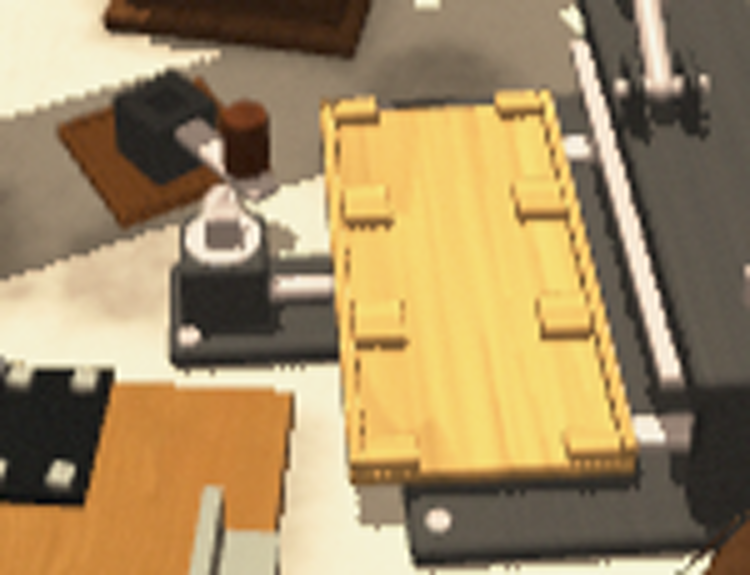

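Run:
```python
from h import *
def c1(p): return (p[0]/6+240-.4,p[1]/6+250-.4)
def c2(p): return (p[0]/6+140-.4,p[1]/6+180-.4)
for n,P in dict(A=[(402,108),(636,137),(632,212),(388,185)],B=[(155,215),(398,250),(382,338),(130,302)]).items():
    X=np.array([onz('side0',c1(p),.01 if i<2 else .006) for i,p in enumerate(P)]);print(n,X.round(4)[:,:2],X.mean(0))
    print([np.linalg.norm(X[i]-X[i-1]).round(4) for i in range(4)], np.arctan2(*(X[1]-X[0])[1::-1]),np.arctan2(*(X[2]-X[3])[1::-1]))
# scene bar A
P=[(85,215),(275,180),(298,235),(100,270)]
X=np.array([onz('scene0',c2(p),.01 if i<2 else .006) for i,p in enumerate(P)]);print(X.round(4)[:,:2],X.mean(0))
o=np.linalg.inv(load('scene0')[2])[:3,3];print(o,np.linalg.inv(load('side0')[2])[:3,3])
# tray pockets etc
print(load('wrist0')[2], np.linalg.inv(load('wrist0')[2])[:3,3])
c3=lambda p:(p[0]/5+180-.4,p[1]/5+230-.4)
for z in (.02,.03,.04,.05):
    print(z,[onz('scene0',c3(p),z)[:2].round(3) for p in [(322,98),(550,92),(635,478),(352,480)]])
print('shaft',[onz('scene0',c3((222,195)),z).round(3) for z in (.05,.066,.076)],'crank',[onz('scene0',c3((168,103)),z).round(3) for z in (.04,)],
 'dish',[onz('scene0',c3(p),.009).round(3) for p in [(60,130),(125,222),(240,180)]],'knob',onz('scene0',c3((245,112)),.07))
```

```text
A [[0.451  0.1409]
 [0.3596 0.1568]
 [0.3673 0.1985]
 [0.4596 0.1851]] [0.40936091 0.17030681 0.008     ]
[np.float64(0.0453), np.float64(0.0927), np.float64(0.0426), np.float64(0.0933)] 2.9689843333319104 2.997960889919347
B [[0.55   0.2112]
 [0.4593 0.2286]
 [0.4682 0.2724]
 [0.5589 0.256 ]] [0.50908769 0.24202534 0.008     ]
[np.float64(0.0459), np.float64(0.0923), np.float64(0.0449), np.float64(0.0921)] 2.95201825925941 2.9628267850525094
[[0.3656 0.1933]
 [0.4566 0.1737]
 [0.4479 0.1282]
 [0.3567 0.1504]] [0.40669548 0.16138527 0.008     ]
[ 0.09414708 -0.76410826  0.6313527 ] [0.55811113 1.01944845 0.66048525]
[[ 9.99997046e-01  5.97639329e-04 -2.35591953e-03 -6.73636348e-01]
 [ 1.26925282e-03 -9.55038554e-01  2.96478918e-01 -3.75859639e-02]
 [-2.07280652e-03 -2.96481032e-01 -9.55036492e-01  3.80507852e-01]
 [ 0.00000000e+00  0.00000000e+00  0.00000000e+00  1.00000000e+00]] [0.67447078 0.07731991 0.3729553 ]
0.02 [array([ 0.499, -0.092]), array([ 0.598, -0.148]), array([ 0.478, -0.363]), array([ 0.382, -0.305])]
0.03 [array([ 0.492, -0.103]), array([ 0.59 , -0.158]), array([ 0.471, -0.37 ]), array([ 0.378, -0.312])]
0.04 [array([ 0.485, -0.114]), array([ 0.582, -0.168]), array([ 0.465, -0.376]), array([ 0.373, -0.32 ])]
0.05 [array([ 0.479, -0.125]), array([ 0.574, -0.179]), array([ 0.459, -0.383]), array([ 0.368, -0.327])]
shaft [array([ 0.405, -0.16 ,  0.05 ]), array([ 0.396, -0.177,  0.066]), array([ 0.391, -0.187,  0.076])] crank [array([ 0.42 , -0.077,  0.04 ])] dish [array([ 0.382, -0.032,  0.009]), array([ 0.379, -0.11 ,  0.009]), array([ 0.439, -0.113,  0.009])] knob [ 0.43048853 -0.1366587   0.07      ]
```

```bash
python3 -m creep '0 0 35 0;0 0 35 0;0 0 20 0;-25 25 0 0.12;-25 25 0 0.12;-25 25 0 0.12;-25 25 0 0.12;-25 25 0 0.12'; python3 -m creep '-25 25 0 0.12;-25 25 0 0.12;-25 25 0 0.12;0 0 0 0.12;0 0 0 0.12;0 0 0 0.12;0 0 0 0.09;0 0 0 0' -
python3 - <<'E'
from h import *
snap('wrist','wrist1',None,1.5)
s=state();print(s['position'],s['tcp_rot'],s['q'],s['t'])
E
```

```text
t: 0.82
position: [0.5485, 0.1259, 0.3208]
tcp_rot: [[-0.569, 0.822, -0.001], [0.822, 0.569, 0.0], [0.0, -0.001, -1.0]]
contact_force: [-0.3, 1.2, 0.3]
gripper_width: 0.0853
t: 1.48
position: [0.4746, 0.2001, 0.321]
tcp_rot: [[-0.987, 0.158, -0.001], [0.158, 0.987, -0.0], [0.001, -0.0, -1.0]]
contact_force: [-0.1, -0.1, 0.1]
gripper_width: 0.0853
[0.47475887 0.2000569  0.3210359 ] [[-9.86813010e-01  1.61863647e-01 -4.92192988e-04]
 [ 1.61863708e-01  9.86813120e-01 -8.46426073e-05]
 [ 4.72001937e-04 -1.63194608e-04 -9.99999875e-01]] [ 2.01673140e-01 -1.29063382e-01  1.85582699e+00  1.58546887e-05
  1.41532822e+00 -1.20654669e+00] 1.5333
```

View pics/wrist1.png

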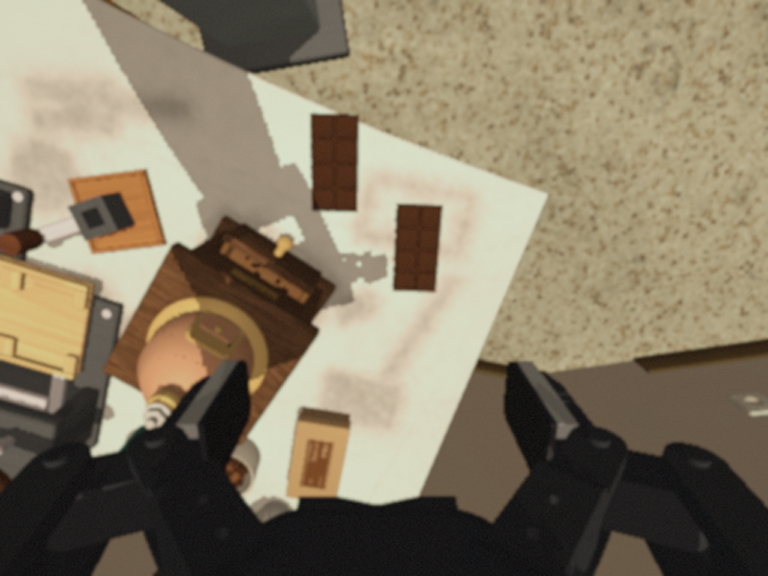

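Run:
```python
from h import *
crop('wrist1',(195,65,305,205),5,'c4')
crop('wrist1',(0,100,120,180),6,'c5')
f,K,T=load('wrist1')
g=cv2.cvtColor(f,cv2.COLOR_RGB2GRAY)
sub=f[65:205,195:305].astype(int); m=((sub[:,:,0]<110)&(sub.sum(2)<230)).astype(np.uint8)
cs,_=cv2.findContours(m,cv2.RETR_EXTERNAL,cv2.CHAIN_APPROX_NONE)
for c in cs:
    if cv2.contourArea(c)<500: continue
    X=np.array([onz('wrist1',p[0]+[195,65],.009)[:2] for p in c])
    r=cv2.minAreaRect((X*1000).astype(np.float32)); print(r, cv2.contourArea(c))
```

```text
((528.0042114257812, 122.80450439453125), (44.307403564453125, 58.287410736083984), 77.66055297851562) 563.0
((508.4920959472656, 238.75758361816406), (43.483829498291016, 90.35909271240234), 78.71772766113281) 1425.0
((409.05084228515625, 168.6376190185547), (43.900699615478516, 91.7553482055664), 78.41700744628906) 1705.0
```

View pics/c4.png

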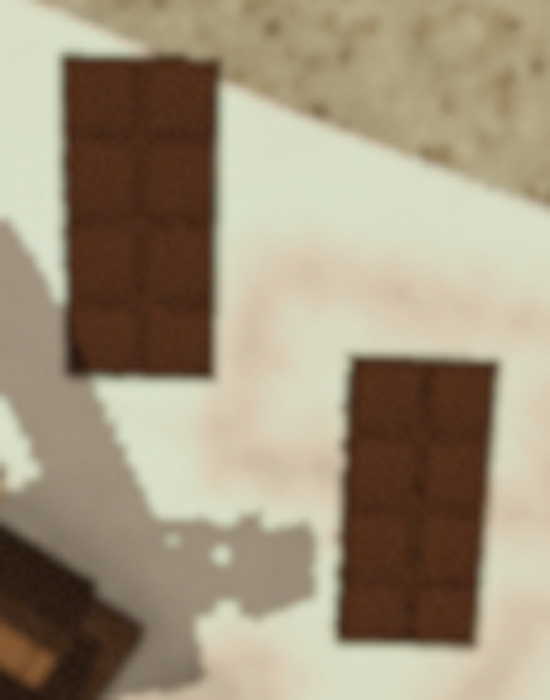

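View pics/c5.png

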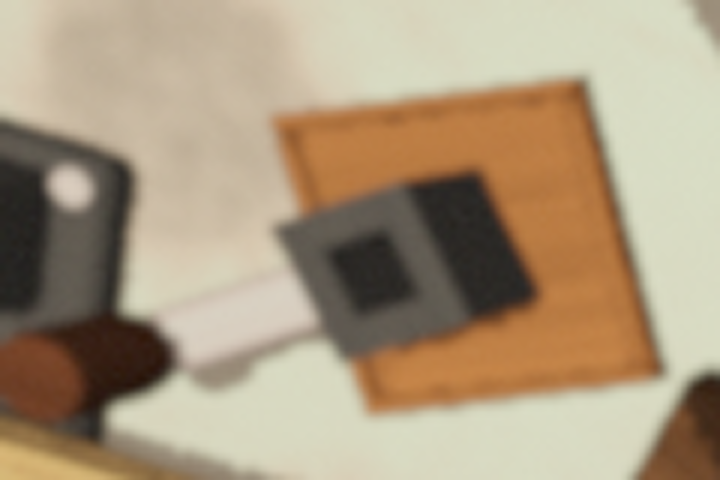

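```bash
python3 -m creep '17 20 -30 -0.034;17 19 -40 0;0 0 -40 0;0 0 -40 0;0 0 -40 0;0 0 -40 0;0 0 -40 0;0 0 -20 0' 64; python3 -m creep '0 0 -10 0;0 0 -5 0;0 0 -5 0;0 0 0 0;0 0 0 0' -
python3 - <<'E'
from h import *
snap('wrist','wrist2',None,1.5)
s=state();print(s['position'],s['contact_force'],s['q'],s['t'])
E
```

```text
t: 2.2
position: [0.5033, 0.2356, 0.0306]
tcp_rot: [[-0.98, 0.196, -0.008], [0.197, 0.98, -0.002], [0.008, -0.004, -1.0]]
contact_force: [-1.1, -0.2, 0.3]
gripper_width: 0.0643
t: 2.62
position: [0.5084, 0.2371, 0.0179]
tcp_rot: [[-0.981, 0.194, 0.003], [0.194, 0.981, 0.001], [-0.003, 0.001, -1.0]]
contact_force: [0.5, -0.2, -0.7]
gripper_width: 0.0643
[0.50840228 0.2371288  0.0180605 ] [ 0.35070191 -0.25108718 -0.17828604] [ 2.55587240e-01  3.11332253e-01  1.98345281e+00 -2.87502220e-05
  8.43282984e-01 -1.12015736e+00] 2.6667
```

View pics/wrist2.png

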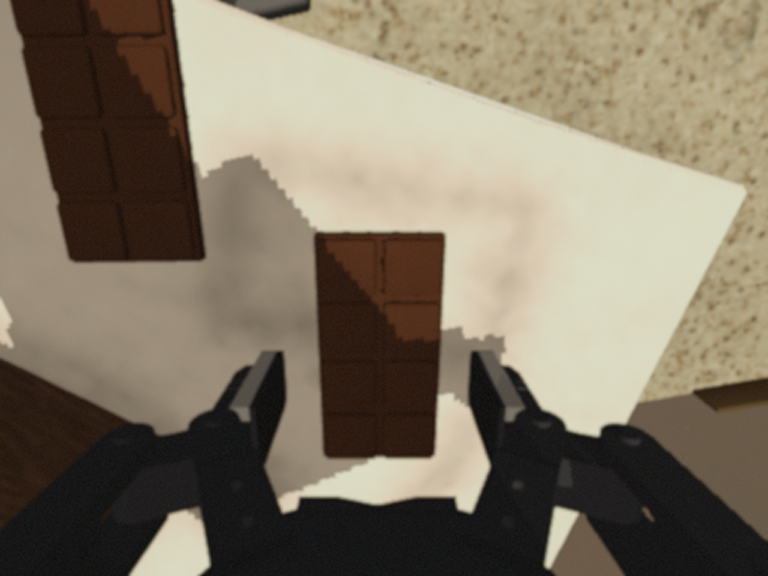

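```bash
python3 -m creep '0 1 -5 0;0 0 -5 0;0 0 -5 0;0 0 -3 0;0 0 0 0;0 0 0 0' -
```

```text
t: 3.17
position: [0.5065, 0.2376, -0.0023]
tcp_rot: [[-0.981, 0.194, -0.001], [0.194, 0.981, -0.0], [0.001, -0.0, -1.0]]
contact_force: [-0.2, -0.2, 0.2]
gripper_width: 0.0641
```

```bash
python3 -m creep '0 0 0 0;0 0 0 0;0 0 0 0;0 0 0 0;0 0 0 0;0 0 0 0;0 0 0 0;0 0 0 0' 40
python3 - <<'E'
from h import *
snap('wrist','wrist3',None,1.5)
E
```

```text
t: 3.83
position: [0.5075, 0.2379, -0.0013]
tcp_rot: [[-0.981, 0.194, 0.001], [0.194, 0.981, 0.0], [-0.001, 0.001, -1.0]]
contact_force: [0.2, 0.4, 4.4]
gripper_width: 0.0457
```

View pics/wrist3.png

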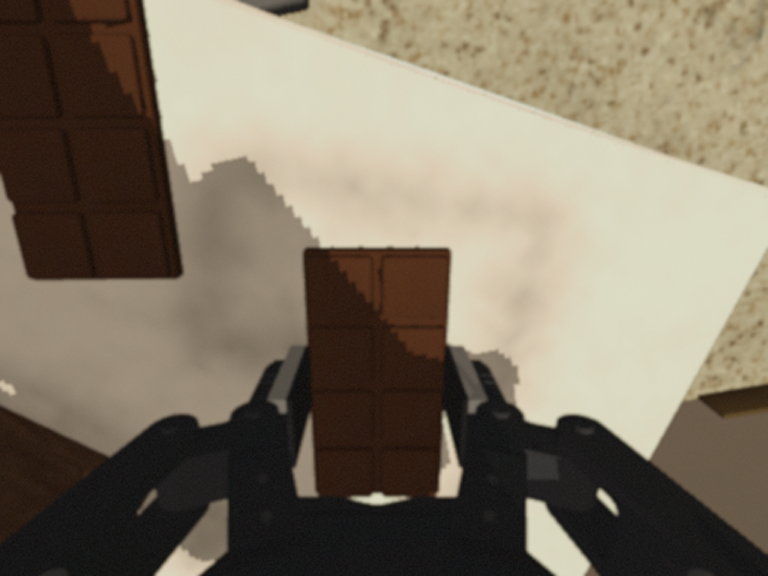

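```bash
python3 -m creep '0 0 20 0;0 0 35 0;0 0 41 0;0 0 41 0;0 0 41 0;0 0 41 0;0 0 41 0;0 -20 41 0' -; python3 -m creep '0 -40 30 -0.05;0 -40 0 -0.05;0 -40 0 -0.05;0 -40 0 -0.05;0 -40 0 -0.05;0 -40 0 -0.05;0 -40 0 0;0 0 0 0' -
python3 - <<'E'
from h import *
snap('wrist','wrist4',None,1.5)
s=state();print(s['position'],s['q'])
E
```

```text
t: 4.55
position: [0.506, 0.2209, 0.2972]
tcp_rot: [[-0.982, 0.191, -0.001], [0.191, 0.982, 0.001], [0.001, 0.001, -1.0]]
contact_force: [0.9, -0.2, -0.3]
gripper_width: 0.0458
t: 5.22
position: [0.5061, -0.0597, 0.3191]
tcp_rot: [[-0.877, 0.481, -0.003], [0.481, 0.877, -0.002], [0.001, -0.003, -1.0]]
contact_force: [-0.4, -0.4, -1.0]
gripper_width: 0.0464
[ 0.50614877 -0.05690084  0.3191416 ] [-3.11184776e-01 -1.40780656e-01  1.86967334e+00 -3.73309566e-04
  1.41548976e+00 -1.38113597e+00]
```

View pics/wrist4.png

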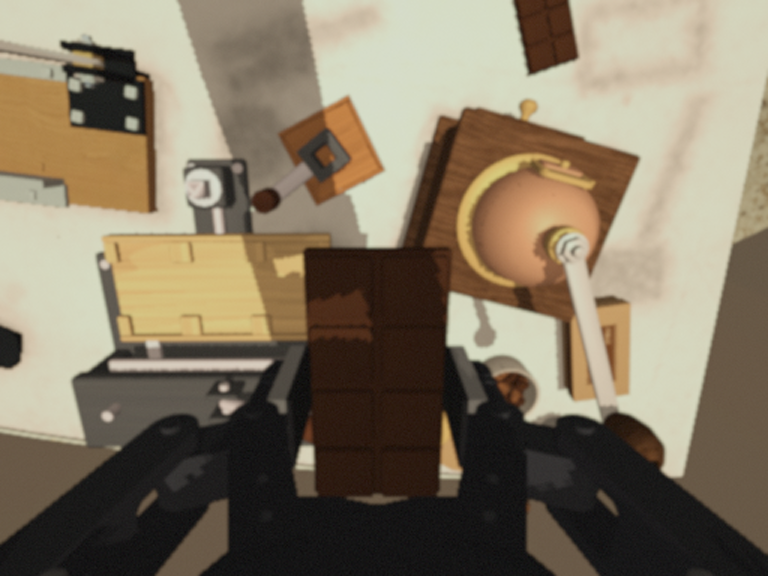

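```bash
python3 - <<'E'
from h import *
crop('wrist4',(45,95,255,255),3.8,'c6')
E
python3 -m creep '0 -40 0 0;0 -40 0 0;0 -30 0 0;0 0 0 0;0 0 0 0' -
python3 - <<'E'
from h import *
snap('wrist','wrist5',None,1.5)
s=state();print(s['position'],s['q'])
E
```

```text
t: 5.68
position: [0.5067, -0.1638, 0.3194]
tcp_rot: [[-0.879, 0.476, -0.002], [0.476, 0.879, 0.002], [0.003, 0.001, -1.0]]
contact_force: [0.3, 0.2, -1.1]
gripper_width: 0.0459
[ 0.50676333 -0.16288981  0.31967407] [-5.02131066e-01 -8.70596632e-02  1.81981814e+00  8.93691658e-04
  1.41108489e+00 -1.57829933e+00]
```

View pics/c6.png

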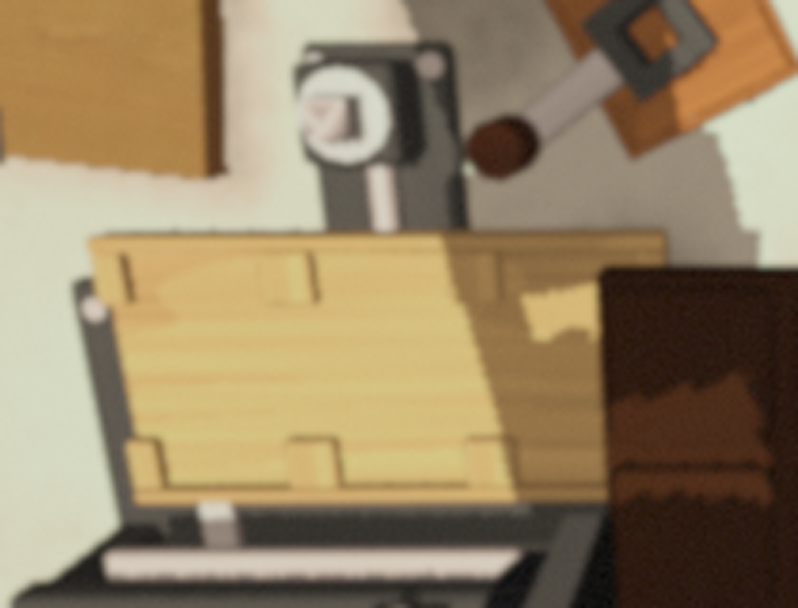

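View pics/wrist5.png

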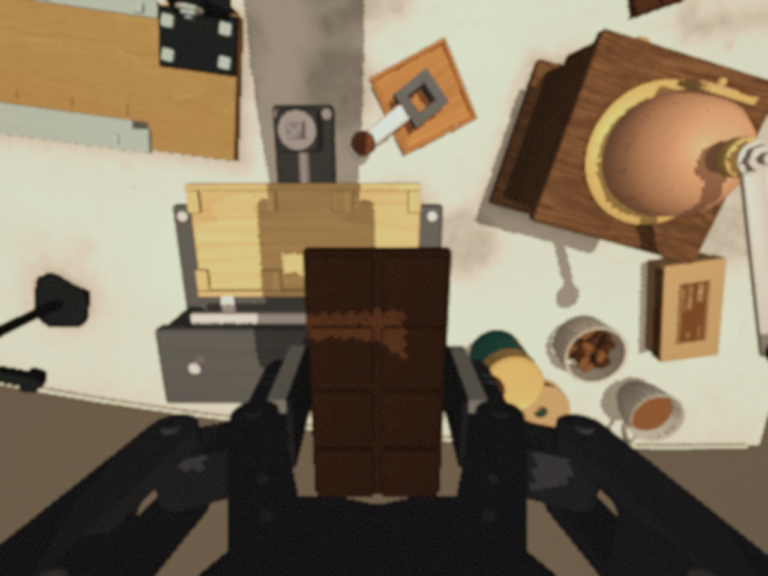

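Run:
```python
from h import *
crop('wrist5',(110,55,330,210),3.6,'c7')
```

```text
(no output)
```

View pics/c7.png

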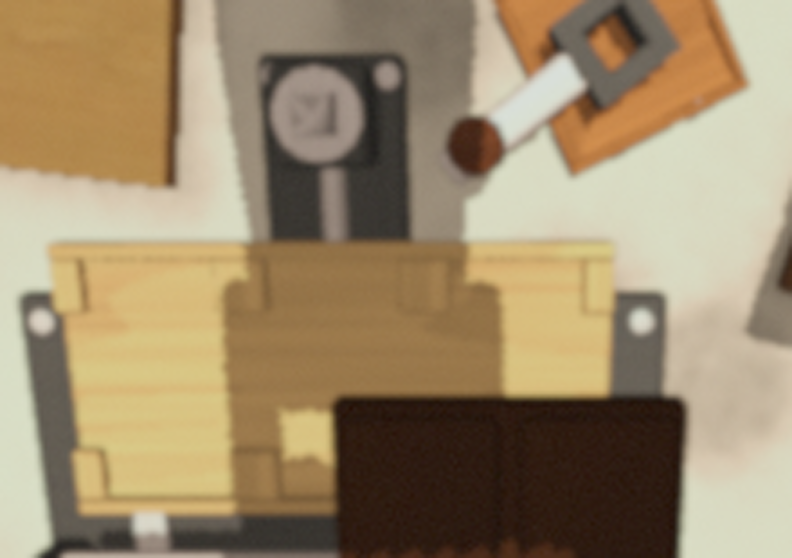

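```bash
cat >> h.py <<'E'
from scipy.optimize import least_squares
def tri(obs,x0=(.45,-.2,.05)):
    r=least_squares(lambda X:np.concatenate([proj(n,X)-np.array(p) for n,p in obs]),x0)
    return r.x, r.fun.reshape(-1,2)
E
python3 - <<'E'
from h import *
w5=lambda p:('wrist5',(p[0]/3.6+110-.4,p[1]/3.6+55-.4))
w4=lambda p:('wrist4',(p[0]/3.8+45-.4,p[1]/3.8+95-.4))
sc=lambda p:('scene0',(p[0]/5+180-.4,p[1]/5+230-.4))
for n,a,b,c in [('nl',(52,245),(92,240),(350,467)),('nr',(611,245),(665,234),(322,98)),('fl',(80,515),(135,503),(635,465)),('tip',(305,112),(325,117),(222,187))]:
    x,r=tri([w5(a),w4(b),sc(c)]);x2,r2=tri([w5(a),w4(b)]);x3,_=tri([w5(a),sc(c)])
    print(n,x.round(4),r.round(1).tolist(),x2.round(4),x3.round(4))
E
```

```text
nl [ 0.382  -0.3054  0.0283] [[-0.2, 0.1], [0.1, -0.4], [0.3, -0.1]] [ 0.3826 -0.3036  0.0319] [ 0.3817 -0.3052  0.0279]
nr [ 0.4896 -0.1051  0.0314] [[0.7, -0.1], [-0.6, 0.4], [-0.3, 0.4]] [ 0.4904 -0.1057  0.0227] [ 0.4892 -0.1063  0.0336]
fl [ 0.481  -0.3631  0.0271] [[-0.6, -0.8], [0.4, -0.6], [1.5, -0.7]] [ 0.4814 -0.3597  0.0331] [ 0.481  -0.3626  0.026 ]
tip [ 0.3931 -0.1803  0.0725] [[1.3, -0.3], [-1.1, 0.8], [-0.6, 0.6]] [ 0.3912 -0.1839  0.0591] [ 0.3931 -0.1817  0.0753]
```

Run:
```python
from h import *
s=np.load('pics/wrist5.npz');R=s['R'];p=s['p']
for uv in [(305,248),(450,248),(317,496),(439,496)]:
    X=onz('wrist5',(uv[0]/1.5-.2,uv[1]/1.5-.2),p[2]+.011); print((R.T@(X-p)).round(4))
```

```text
[ 0.0469 -0.0211 -0.0109]
[ 0.0469  0.0237 -0.0109]
[-0.0474 -0.0211 -0.0111]
[-0.0475  0.0243 -0.0111]
```

Run:
```python
from h import *
crop('side0',(200,140,330,260),5,'c8')
crop('scene0',(270,170,370,330),4,'c9')
```

```text
(no output)
```

View pics/c8.png

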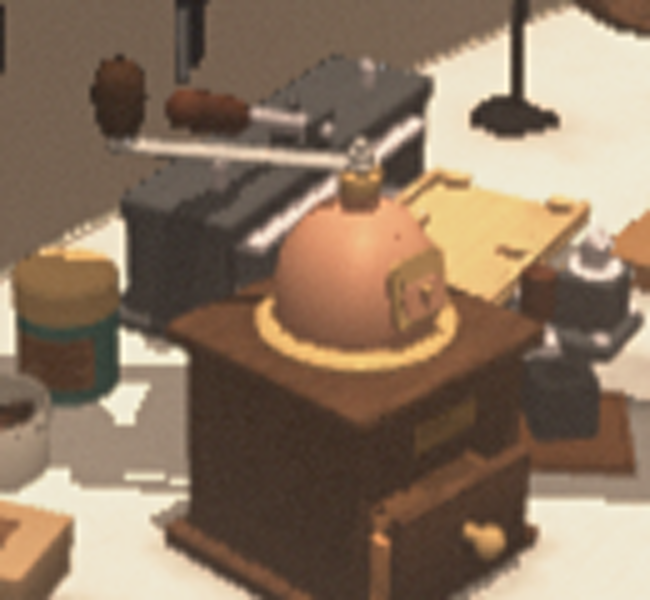

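View pics/c9.png

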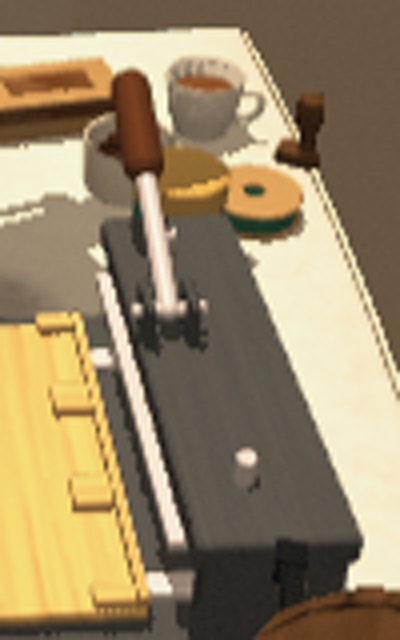

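Run:
```python
from h import *
sd=lambda p:('side0',(p[0]/5+200-.4,p[1]/5+140-.4))
sc=lambda p:('scene0',(p[0]/4+270-.4,p[1]/4+170-.4))
for n,a,b in [('grip',(207,110),(138,124)),('gripend',(170,105),(130,78)),('gripin',(246,115),(147,172)),('pivot',(320,125),(172,308))]:
    x,r=tri([sd(a),sc(b)],(.55,-.1,.15));print(n,x.round(4),r.round(1).tolist())
```

```text
grip [ 0.6243 -0.1594  0.1564] [[-0.0, -0.0], [-0.0, 0.0]]
gripend [ 0.6418 -0.1306  0.1698] [[0.6, 0.5], [0.5, -0.4]]
gripin [ 0.6059 -0.1889  0.1435] [[-1.0, -0.8], [-0.8, 0.6]]
pivot [ 0.5656 -0.2612  0.1087] [[-2.0, -1.4], [-1.4, 1.0]]
```

```bash
python3 -m creep '7 -2 -30 0.003;8 -2 -40 0;0 0 -40 0;0 0 -40 0;0 0 -40 0;0 0 -40 0;0 0 -30 0;0 0 0 0' -; python3 -m creep '0 0 0 0;0 0 0 0;0 0 0 0' -
python3 - <<'E'
from h import *
snap('wrist','wrist6',None,1.5)
snap('scene','scene6',(200,170,370,330),4)
s=state();print(s['position'],s['q'])
E
```

```text
t: 6.4
position: [0.5167, -0.1629, 0.0531]
tcp_rot: [[-0.883, 0.47, -0.014], [0.47, 0.883, 0.008], [0.016, 0.0, -1.0]]
contact_force: [-0.9, 0.4, -0.7]
gripper_width: 0.0461
t: 6.65
position: [0.5243, -0.1683, 0.0639]
tcp_rot: [[-0.882, 0.471, 0.005], [0.471, 0.882, -0.003], [-0.006, 0.0, -1.0]]
contact_force: [-0.1, 0.5, -0.3]
gripper_width: 0.0457
[ 0.52385199 -0.16856536  0.06363437] [-4.95733693e-01  2.14251733e-01  2.00063028e+00  5.52368974e-05
  9.21276070e-01 -1.57519550e+00]
```

View pics/wrist6.png

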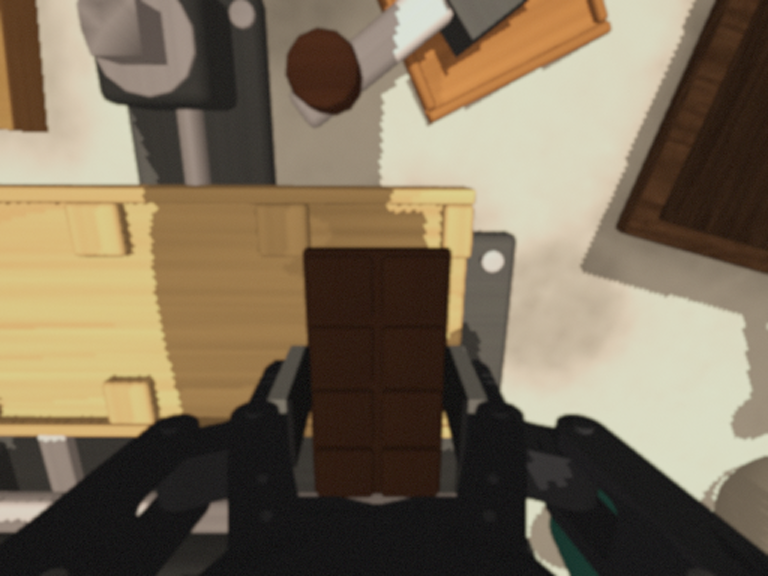

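View pics/scene6.png

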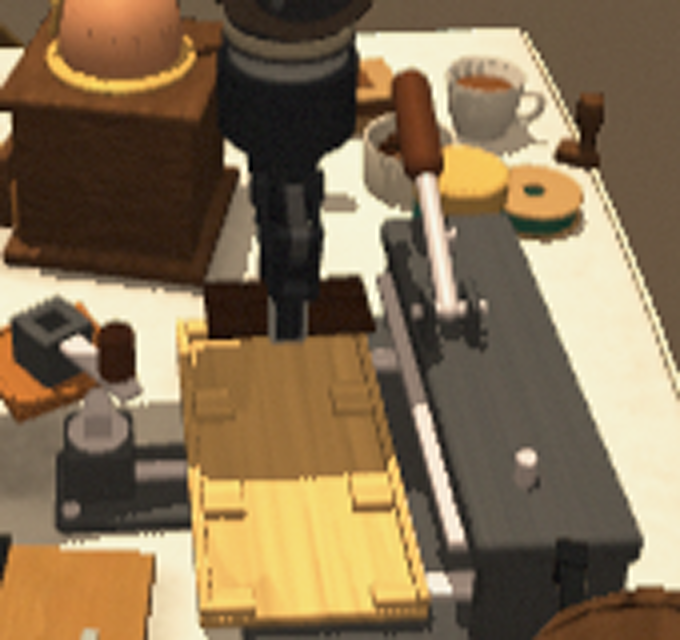

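Run:
```python
from h import *
u=np.array([.880,-.475]);v=np.array([.475,.880])
for n,uv,z in [('near outer R',(474,190),.03),('near inner at floor',(380,205),.022),('block L right edge bottom',(309,250),.03),('end block left edge',(443,250),.03),('far outer',(150,437),.03),('far inner',(120,424),.03)]:
    X=onz('wrist6',(uv[0]/1.5-.2,uv[1]/1.5-.2),z)[:2]; print(n,X.round(4),(X@u).round(4),(X@v).round(4))
s=state();p=s['position'][:2];print('tcp',p,p@u,p@v); print(np.array([.5217,-.1665])@u,np.array([.5217,-.1665])@v)
```

```text
near outer R [ 0.4899 -0.105 ] 0.481 0.1403
near inner at floor [ 0.4785 -0.1411] 0.4882 0.1031
block L right edge bottom [ 0.4801 -0.1753] 0.5057 0.0738
end block left edge [ 0.5062 -0.1263] 0.5055 0.1293
far outer [ 0.523 -0.289] 0.5975 -0.0059
far inner [ 0.5105 -0.297 ] 0.5903 -0.0189
tcp [ 0.52385199 -0.16856536] 0.5410583008064325 0.10049217626880409
0.5381835 0.1012875
```

```bash
python3 -m creep '-1 0.5 -8 0;-1 0.5 -8 0;0 0 -7 0;0 0 -7 0;0 0 -5 0;0 0 0 0;0 0 0 0;0 0 0 0' -
```

```text
t: 7.42
position: [0.5197, -0.1668, 0.0251]
tcp_rot: [[-0.881, 0.472, -0.001], [0.472, 0.881, 0.0], [0.001, -0.0, -1.0]]
contact_force: [-1.2, 0.5, -0.4]
gripper_width: 0.0458
```

```bash
python3 -m creep '1 0 -2 0;0 0 -2 0;0 0 -1 0;0 0 0 0;0 0 0 0;0 0 0 0' -
```

```text
t: 7.92
position: [0.5234, -0.1686, 0.0246]
tcp_rot: [[-0.882, 0.472, 0.004], [0.472, 0.882, -0.003], [-0.005, -0.001, -1.0]]
contact_force: [-3.9, 1.3, 16.5]
gripper_width: 0.0461
```

Run:
```python
from h import *
snap('wrist','wrist7',None,1.5)
snap('scene','scene7',(230,220,330,290),7)
s=state();print(s['position'],s['contact_force'])
```

```text
[ 0.52343353 -0.16866178  0.02464652] [-3.88252582  0.79499374 15.47872931]
```

View pics/wrist7.png

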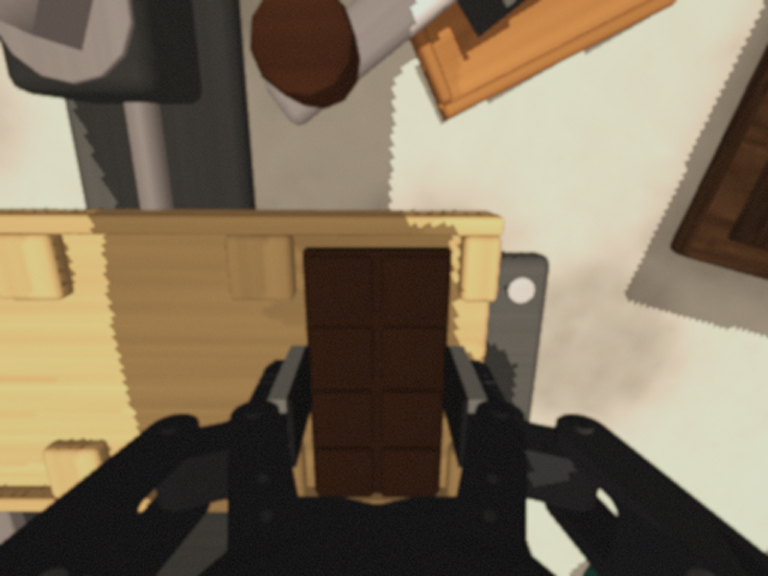

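View pics/scene7.png

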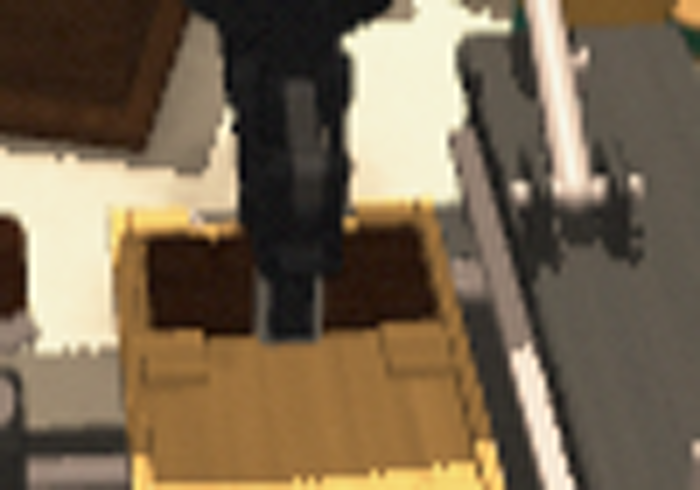

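```bash
python3 -m creep '0 0 4 0;-2 1 0 0;0 0 0 0;0 0 0 0;0 0 -2 0;0 0 -2 0;0 0 0 0;0 0 0 0' -; python3 -m creep '0 0 0 0;0 0 0 0'
```

```text
t: 8.68
position: [0.5214, -0.1672, 0.0246]
tcp_rot: [[-0.882, 0.472, 0.004], [0.472, 0.882, -0.002], [-0.005, -0.0, -1.0]]
contact_force: [-3.2, 0.9, 19.8]
gripper_width: 0.0457
t: 8.85
position: [0.5214, -0.1672, 0.0246]
tcp_rot: [[-0.882, 0.472, 0.004], [0.472, 0.882, -0.002], [-0.005, -0.0, -1.0]]
contact_force: [-2.9, 1.3, 19.1]
gripper_width: 0.0459
```

```bash
python3 -m creep '0 0 1.5 0;0 0 0 0;0 0 0 0;0 0 0 0' 62;python3 -m creep '0 0 8 0;0 0 15 0;0 0 25 0;0 0 40 0;0 0 40 0;0 0 40 0;0 0 0 0;0 0 0 0' -
python3 - <<'E'
from h import *
snap('wrist','wrist8',None,1.5)
s=state();print(s['position'],s['contact_force'])
E
```

```text
t: 9.18
position: [0.5179, -0.1653, 0.0209]
tcp_rot: [[-0.882, 0.472, -0.002], [0.472, 0.882, 0.001], [0.003, 0.0, -1.0]]
contact_force: [-1.3, 0.2, -0.0]
gripper_width: 0.0617
t: 9.85
position: [0.5207, -0.1668, 0.1941]
tcp_rot: [[-0.882, 0.472, 0.006], [0.472, 0.882, -0.004], [-0.007, -0.0, -1.0]]
contact_force: [0.4, -0.4, 0.5]
gripper_width: 0.0619
[ 0.5191766  -0.16598271  0.1912396 ] [-1.02505944  0.67219542 -0.69091898]
```

View pics/wrist8.png

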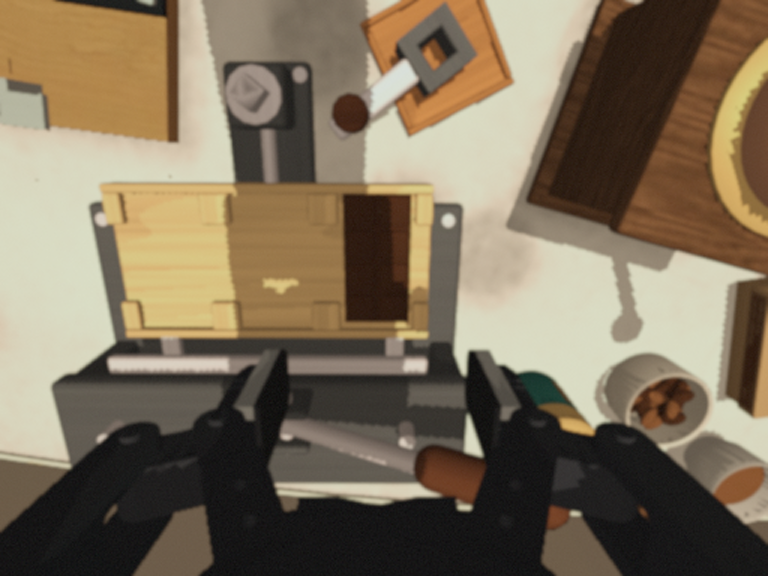

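```bash
python3 -m creep '0 0 41 0;0 0 41 0;-12 20 40 0;-14 38 8 0.05;-14 38 0 0.06;-14 38 0 0.06;-14 38 0 0.06;-14 38 0 0.06' 64;python3 -m creep '-14 38 0 0;-14 38 0 0;0 28 0 0;0 20 -20 0;0 0 -40 0;0 0 0 0;0 0 0 0' -
python3 - <<'E'
from h import *
snap('wrist','wrist9',None,1.5)
s=state();print(s['position'],s['tcp_rot'][:2,1],s['q'])
f,K,T=load('wrist9')
m=((f[:,:,0]<110)&(f.astype(int).sum(2)<230)).astype(np.uint8)
cs,_=cv2.findContours(m,cv2.RETR_EXTERNAL,cv2.CHAIN_APPROX_NONE)
for c in cs:
    if cv2.contourArea(c)<1000: continue
    X=np.array([onz('wrist9',p[0],.009)[:2] for p in c])
    print(cv2.minAreaRect((X*1000).astype(np.float32)), cv2.contourArea(c))
E
```

```text
t: 10.57
position: [0.4362, 0.0436, 0.3136]
tcp_rot: [[-0.98, 0.198, -0.005], [0.198, 0.98, 0.001], [0.005, -0.0, -1.0]]
contact_force: [0.9, 0.8, -0.7]
gripper_width: 0.0637
t: 11.15
position: [0.4073, 0.1658, 0.2518]
tcp_rot: [[-0.98, 0.2, -0.01], [0.2, 0.98, -0.002], [0.01, -0.004, -1.0]]
contact_force: [1.1, 0.6, 0.6]
gripper_width: 0.0638
[0.40939091 0.16575112 0.25492444] [0.2007101  0.97964934] [ 1.54314907e-01 -2.69937556e-01  2.09334998e+00 -1.78655951e-04
  1.32236483e+00 -1.21435101e+00]
((630.0210571289062, 126.68502807617188), (885.69580078125, 335.6634216308594), 78.73260498046875) 46257.5
((407.66925048828125, 168.30838012695312), (44.31353759765625, 94.37728118896484), 77.78764343261719) 2114.5
((241.8020782470703, 43.956634521484375), (279.0249328613281, 97.87411499023438), 78.45919799804688) 8979.5
```

View pics/wrist9.png

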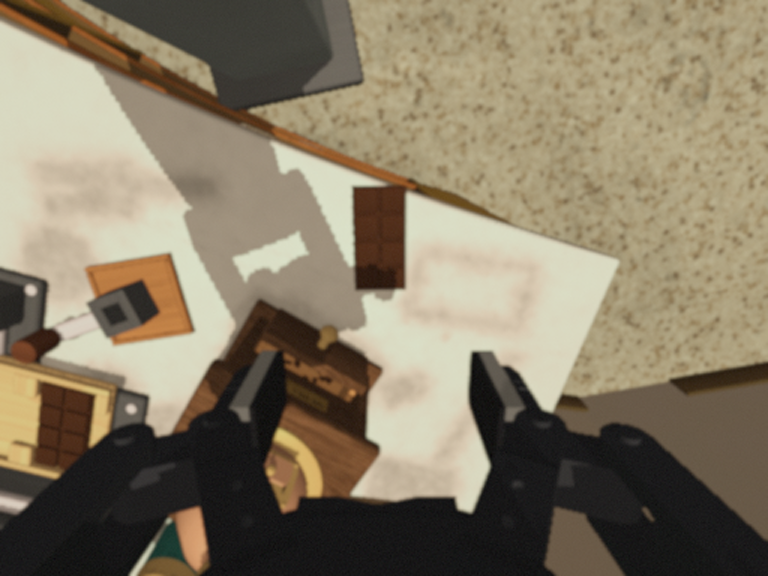

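```bash
python3 -m creep '-1 1.5 -25 -0.01;0 1 -40 0;0 0 -40 0;0 0 -40 0;0 0 -40 0;0 0 -30 0;0 0 -15 0;0 0 0 0' -;python3 -m creep '0 0 -10 0;0 0 -6 0;0 0 -5 0;0 0 0 0;0 0 0 0' -
```

```text
t: 11.87
position: [0.4086, 0.1676, 0.0244]
tcp_rot: [[-0.977, 0.212, -0.005], [0.212, 0.977, -0.001], [0.004, -0.002, -1.0]]
contact_force: [0.4, 0.0, -0.4]
gripper_width: 0.0643
t: 12.28
position: [0.4098, 0.1687, 0.0058]
tcp_rot: [[-0.978, 0.21, 0.001], [0.21, 0.978, 0.0], [-0.001, 0.0, -1.0]]
contact_force: [0.3, 0.4, -0.2]
gripper_width: 0.0641
```

```bash
python3 -m creep '-1 0 -3 0;0 0 -3 0;0 0 0 0;0 0 0 0' -;python3 -m creep '0 0 0 0;0 0 0 0;0 0 0 0;0 0 0 0;0 0 0 0;0 0 0 0;0 0 0 0' 40
python3 - <<'E'
from h import *
snap('wrist','wrist10',None,1.5)
E
```

```text
t: 12.62
position: [0.4079, 0.1686, -0.001]
tcp_rot: [[-0.978, 0.21, -0.0], [0.21, 0.978, -0.0], [0.0, -0.0, -1.0]]
contact_force: [-0.1, -0.0, -0.1]
gripper_width: 0.0641
t: 13.2
position: [0.4087, 0.1688, -0.0003]
tcp_rot: [[-0.978, 0.21, 0.001], [0.21, 0.978, 0.0], [-0.001, 0.0, -1.0]]
contact_force: [-0.8, -0.3, 5.3]
gripper_width: 0.046
```

View pics/wrist10.png

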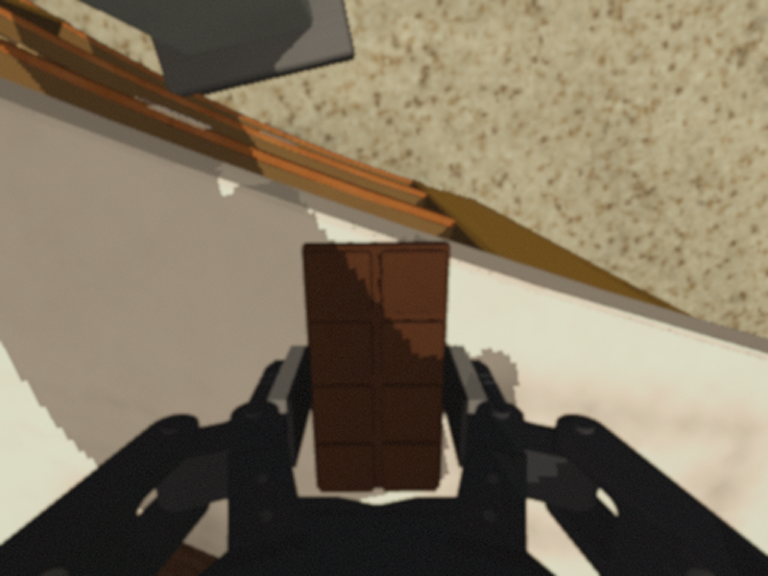

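```bash
python3 -m creep '0 0 20 0;0 0 35 0;0 0 41 0;0 0 41 0;0 0 41 0;0 0 41 0;0 0 41 0;0 -20 41 0' -;python3 -m creep '4 -40 30 0;4 -40 0 -0.05;4 -40 0 -0.06;4 -40 0 -0.06;4 -40 0 -0.06;4 -40 0 -0.05;4 -40 0 0;0 0 0 0' -
python3 - <<'E'
from h import *
snap('wrist','wrist11',None,1.5)
snap('scene','scene11',None,1.5)
s=state();print(s['position'],s['q'])
print('foot',onz('wrist5',(62/1.5,300/1.5),0),'headish',[onz('wrist5',(20/1.5,378/1.5),z).round(3) for z in (0,.1)])
E
```

```text
t: 13.92
position: [0.4074, 0.1516, 0.2984]
tcp_rot: [[-0.978, 0.208, 0.0], [0.208, 0.978, 0.001], [0.0, 0.001, -1.0]]
contact_force: [0.3, -0.3, -0.5]
gripper_width: 0.0461
t: 14.58
position: [0.4349, -0.1285, 0.32]
tcp_rot: [[-0.878, 0.479, -0.002], [0.479, 0.878, -0.002], [0.001, -0.003, -1.0]]
contact_force: [0.5, -0.0, -0.9]
gripper_width: 0.046
[ 0.43486177 -0.12397553  0.32014505] [-5.02946209e-01 -2.81816901e-01  1.98569147e+00  3.40250735e-04
  1.44067553e+00 -1.57833396e+00]
foot [ 0.41619435 -0.51382577  0.        ] headish [array([ 0.469, -0.622,  0.   ]), array([ 0.463, -0.515,  0.1  ])]
```

View pics/wrist11.png

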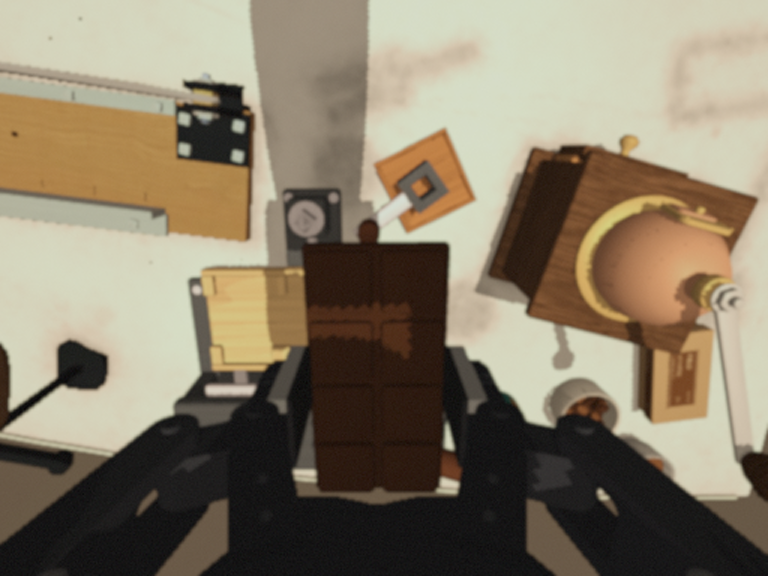

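View pics/scene11.png

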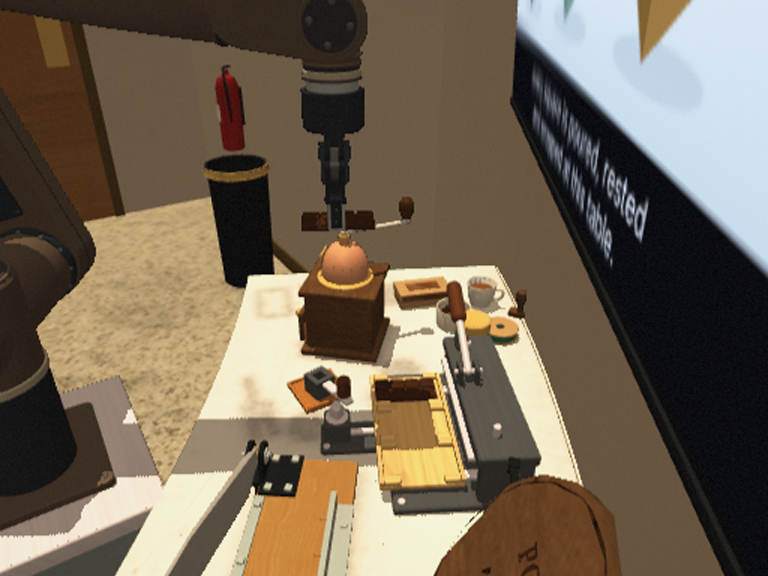

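```bash
python3 -m creep '3 -37 0 -0.004;4 -37 0 0;4 -37 0 0;4 -37 -20 0;3 -27 -30 0;0 0 -40 0;0 0 -40 0;0 0 -40 0' -;python3 -m creep '0 0 -40 0;0 0 -30 0;0 0 -15 0;0 0 0 0;0 0 0 0;0 0 0 0' -
python3 - <<'E'
from h import *
snap('wrist','wrist12',None,1.5)
s=state();print(s['position'],s['tcp_rot'][:2,1])
E
```

```text
t: 15.35
position: [0.4537, -0.2959, 0.1498]
tcp_rot: [[-0.88, 0.475, 0.0], [0.475, 0.88, 0.0], [0.0, 0.0, -1.0]]
contact_force: [0.5, -0.7, -1.3]
gripper_width: 0.0457
t: 15.85
position: [0.4547, -0.2972, 0.0683]
tcp_rot: [[-0.88, 0.474, 0.002], [0.474, 0.88, -0.002], [-0.003, -0.001, -1.0]]
contact_force: [-0.6, 0.4, 0.1]
gripper_width: 0.0458
[ 0.45491499 -0.2977727   0.06896087] [0.47469967 0.88014731]
```

View pics/wrist12.png

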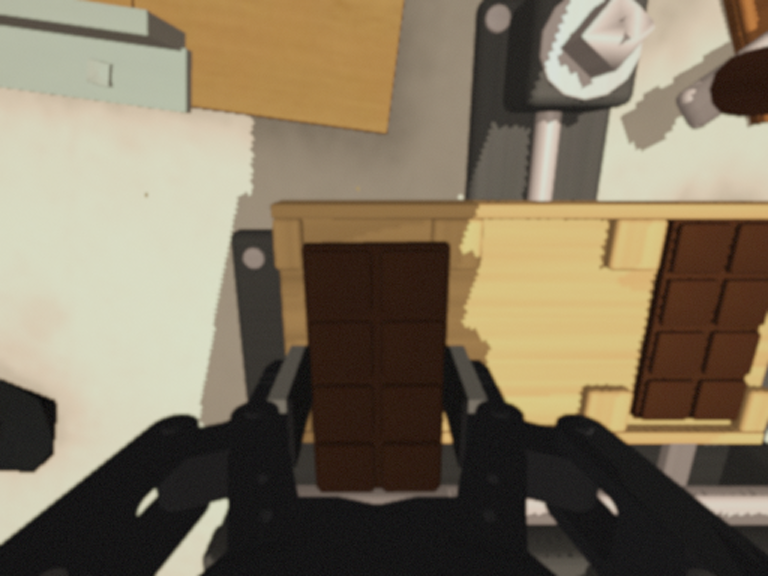

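Run:
```python
from h import *
u=np.array([.880,-.475]);v=np.array([.475,.880])
for n,uv in [('endblk',(302,262)),('div',(433,262)),('nearinner',(520,217)),('farinner',(560,428)),('nearouter',(278,204)),('bar1 c',(0,0))]:
    X=onz('wrist12',(uv[0]/1.5-.2,uv[1]/1.5-.2),.032)[:2]; print(n,(X@u).round(4),(X@v).round(4))
p=np.load('pics/wrist12.npz')['p'][:2];print('tcp',p@u,p@v)
```

```text
endblk 0.5113 -0.0762
div 0.5112 -0.0208
nearinner 0.4921 0.0142
farinner 0.5934 0.0434
nearouter 0.487 -0.0847
bar1 c 0.4148 -0.1792
tcp 0.5413050994326206 -0.04559521131882611
```

```bash
python3 -m creep '-1 -2 -8 0;-1 -1.6 -8 0;0 0 -7 0;0 0 -7 0;0 0 -5 0;0 0 -3 0;0 0 0 0;0 0 0 0' -; python3 -m creep '0 0 0 0;0 0 0 0;0 0 0 0'
```

```text
t: 16.57
position: [0.4512, -0.3008, 0.0285]
tcp_rot: [[-0.88, 0.476, -0.001], [0.476, 0.88, 0.001], [0.001, 0.0, -1.0]]
contact_force: [0.4, 0.1, -0.5]
gripper_width: 0.0462
t: 16.82
position: [0.4515, -0.3011, 0.0291]
tcp_rot: [[-0.88, 0.476, 0.0], [0.476, 0.88, -0.0], [-0.0, -0.0, -1.0]]
contact_force: [-0.3, -0.4, -0.8]
gripper_width: 0.0458
```

```bash
python3 -m creep '1 0 -3 0;0 0 -2 0;0 0 -1 0;0 0 0 0;0 0 0 0;0 0 0 0' -;python3 - <<'E'
from h import *
snap('wrist','wrist13',None,1.5)
E
```

```text
t: 17.32
position: [0.4538, -0.3018, 0.0256]
tcp_rot: [[-0.88, 0.476, 0.002], [0.476, 0.88, -0.001], [-0.002, -0.0, -1.0]]
contact_force: [-1.5, 2.5, 12.6]
gripper_width: 0.046
```

View pics/wrist13.png

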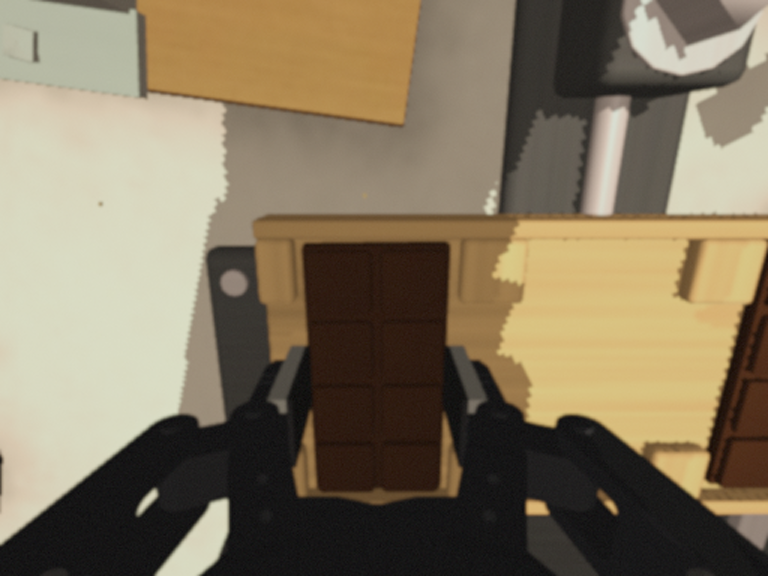

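```bash
python3 -m creep '0 0 1.5 0;0 0 0 0;0 0 0 0;0 0 0 0' 62;python3 -m creep '0 0 8 0;0 0 15 0;0 0 25 0;0 0 40 0;0 0 40 0;0 0 40 0;0 0 40 0;0 0 0 0' -; python3 -m creep '-13 38 20 0;-13 38 0 0;0 38 0 0;0 20 0 0;0 0 0 0;0 0 0 0' -
python3 - <<'E'
from h import *
snap('wrist','wrist14',None,1.5)
snap('scene','scene14',(180,230,330,345),5)
s=state();print(s['position'],s['tcp_rot'][:2,1],s['contact_force'],s['q'])
E
```

```text
t: 17.7
position: [0.4521, -0.3007, 0.0238]
tcp_rot: [[-0.88, 0.476, -0.001], [0.476, 0.88, 0.001], [0.001, 0.0, -1.0]]
contact_force: [-0.9, -0.9, -0.5]
gripper_width: 0.0618
t: 18.37
position: [0.4558, -0.3041, 0.2433]
tcp_rot: [[-0.88, 0.476, 0.013], [0.475, 0.88, -0.013], [-0.017, -0.005, -1.0]]
contact_force: [1.4, -0.5, 1.1]
gripper_width: 0.062
t: 18.87
position: [0.4273, -0.169, 0.2511]
tcp_rot: [[-0.881, 0.474, 0.001], [0.474, 0.881, -0.001], [-0.001, -0.001, -1.0]]
contact_force: [-0.3, -0.4, 0.4]
gripper_width: 0.0621
[ 0.42741156 -0.17036305  0.25097083] [0.47593283 0.87948149] [-0.26649608 -0.49507507  0.16055422] [-6.00133672e-01 -2.22068884e-01  2.06212102e+00 -4.65940136e-04
  1.30107432e+00 -1.67478160e+00]
```

View pics/wrist14.png

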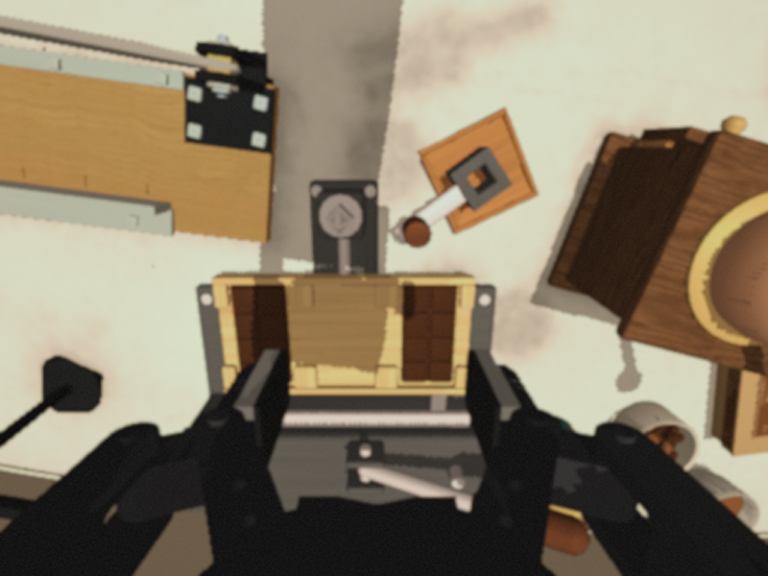

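View pics/scene14.png

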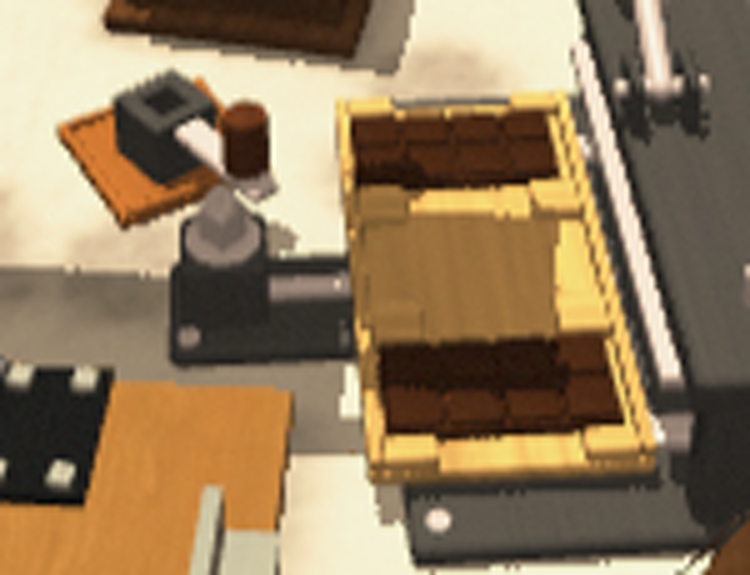

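Run:
```python
from h import *
crop('wrist14',(195,60,375,200),4.4,'c10')
crop('wrist14',(205,115,255,165),14,'c11')
crop('wrist13',(300,0,512,100),3.5,'c12')
```

```text
(no output)
```

View pics/c10.png

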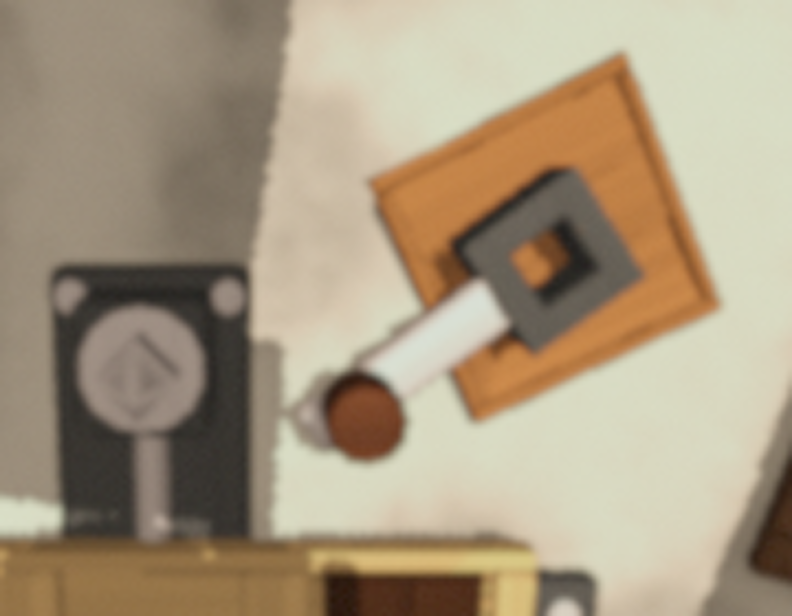

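View pics/c11.png

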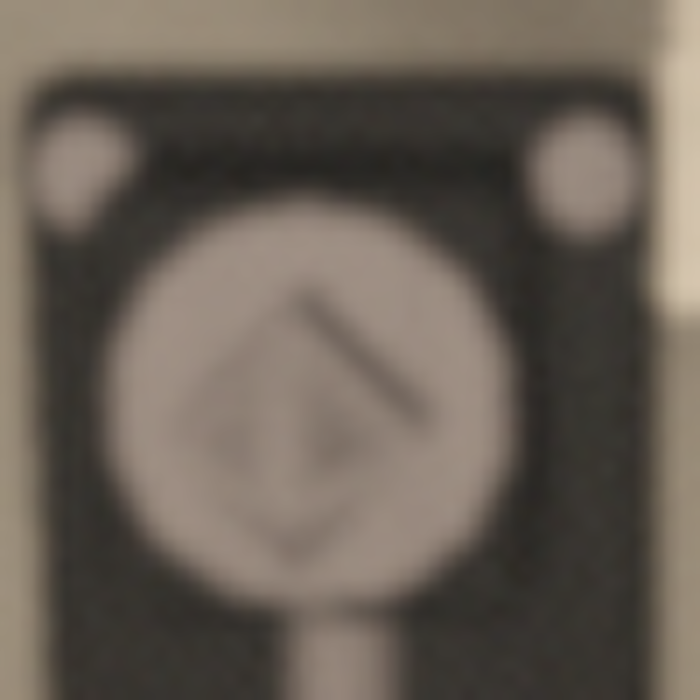

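Run:
```python
from h import *
a=lambda p:(p[0]/4.4+195-.4,p[1]/4.4+60-.4)
b=lambda p:(p[0]/14+205-.46,p[1]/14+115-.46)
H=[onz('wrist14',a(p),.039) for p in [(572,170),(640,272),(535,352),(468,245)]]
H=np.array(H)[:,:2];print('hub',H.round(4),H.mean(0),[np.linalg.norm(H[i]-H[i-1]).round(4) for i in range(4)])
for i in range(4):
    d=H[i]-H[i-1];print(np.degrees(np.arctan2(d[1],d[0])).round(1))
k=onz('wrist14',a((365,417)),.070)[:2];print('knob',k,np.linalg.norm(k-H.mean(0)),np.degrees(np.arctan2(*(k-H.mean(0))[::-1])))
S=np.array([onz('wrist14',b(p),.05)[:2] for p in [(300,290),(180,430),(290,560),(430,425)]]);print('shaft base',S.round(4),S.mean(0))
for i in range(4):
    d=S[i]-S[i-1];print(np.degrees(np.arctan2(d[1],d[0])).round(1),np.linalg.norm(d).round(4))
print('disc',onz('wrist14',b((310,400)),.05))
D=np.array([onz('wrist14',a(p),.009)[:2] for p in [(372,185),(625,55),(718,305),(475,418)]]);print('dish',D.round(4),D.mean(0))
```

```text
hub [[ 0.4016 -0.0568]
 [ 0.4345 -0.0513]
 [ 0.4407 -0.0853]
 [ 0.406  -0.0893]] [ 0.42072996 -0.07067547] [np.float64(0.0328), np.float64(0.0333), np.float64(0.0345), np.float64(0.0349)]
97.8
9.4
-79.6
-173.4
knob [ 0.42822111 -0.13445955] 0.06422247182402345 -83.30155215360892
shaft base [[ 0.3836 -0.1776]
 [ 0.389  -0.1924]
 [ 0.4031 -0.1897]
 [ 0.3986 -0.1736]] [ 0.39359473 -0.18333418]
-164.9 0.0156
-69.9 0.0157
10.8 0.0143
105.3 0.0167
disc [ 0.39202177 -0.18146285  0.05      ]
dish [[ 0.3817 -0.1029]
 [ 0.384  -0.0249]
 [ 0.4605 -0.028 ]
 [ 0.4571 -0.1057]] [ 0.42083377 -0.06535401]
```

```bash
cat > kin.py <<'E'
import numpy as np
from scipy.optimize import least_squares, fsolve
D=np.array([[.6745,.2302,.2870,1.5778],[.5152,.3210,-.1291,1.8558],[.5610,.0181,.3113,1.9835],[.5093,.3191,-.1408,1.8697],[.4417,.2549,-.2699,2.0933],[.4601,.2510,-.2221,2.0621],[.5503,.0636,.2143,2.0006],[.5327,.3197,-.0871,1.8198],[.4522,.3201,-.2818,1.9857]])
def fk(p,q2,q3):
    cr,cz,A,B,C,E=p
    return np.array([cr+A*np.sin(q2)+B*np.cos(q2)+C*np.sin(q2+q3)+E*np.cos(q2+q3)*0, cz+A*np.cos(q2)-B*np.sin(q2)+C*np.cos(q2+q3)])
r=least_squares(lambda p:(fk(p,D[:,2],D[:,3])-D[:,:2].T).ravel(),[0,.2,.4,0,.4,0])
P=r.x
def ik(rr,z): return fsolve(lambda q:fk(P,*q)-[rr,z],[-.2,2.1])
if __name__=='__main__':
    print(P,abs(r.fun).max())
    for z in (.08,.1,.12):
        for rr in (.36,.37,.38,.40,.42,.44,.5):
            q=ik(rr,z);print(z,rr,q.round(3),'q5',(np.pi-q.sum()).round(3))
E
python3 kin.py
```

```text
[ 0.00933649 -0.01258656  0.42615578 -0.00345594  0.56952364  0.        ] 0.0027573808334006022
0.08 0.36 [-0.286  2.444] q5 0.984
0.08 0.37 [-0.256  2.421] q5 0.977
0.08 0.38 [-0.227  2.398] q5 0.97
0.08 0.4 [-0.171  2.353] q5 0.96
0.08 0.42 [-0.117  2.307] q5 0.952
0.08 0.44 [-0.067  2.261] q5 0.948
0.08 0.5 [0.075 2.12 ] q5 0.947
0.1 0.36 [-0.325  2.43 ] q5 1.036
0.1 0.37 [-0.294  2.408] q5 1.028
0.1 0.38 [-0.265  2.386] q5 1.02
0.1 0.4 [-0.207  2.341] q5 1.008
0.1 0.42 [-0.153  2.295] q5 0.999
0.1 0.44 [-0.101  2.25 ] q5 0.993
0.1 0.5 [0.043 2.11 ] q5 0.988
0.12 0.36 [-0.36   2.415] q5 1.087
0.12 0.37 [-0.329  2.393] q5 1.078
0.12 0.38 [-0.299  2.371] q5 1.07
0.12 0.4 [-0.241  2.327] q5 1.056
0.12 0.42 [-0.186  2.282] q5 1.045
0.12 0.44 [-0.133  2.237] q5 1.038
0.12 0.5 [0.014 2.098] q5 1.029
```

```bash
python3 -m creep '-1 15 -10 -0.117;-1 15 -15 -0.117;-1 15 -15 -0.117;-1 15 -15 -0.117;-1 15 -10 -0.117;-1 15 0 -0.117;-1 10 0 -0.117;0 0 0 -0.117' -;python3 -m creep '0 0 0 0;0 0 0 0;0 0 0 0' -
python3 - <<'E'
from h import *
snap('wrist','wrist15',None,1.5)
s=state();print(s['position'],s['tcp_rot'][:2,1],s['q'])
E
```

```text
t: 19.63
position: [0.4202, -0.0694, 0.1852]
tcp_rot: [[-0.133, 0.991, -0.001], [0.991, 0.133, 0.001], [0.001, -0.001, -1.0]]
contact_force: [-0.5, -0.1, 0.5]
gripper_width: 0.0622
t: 19.88
position: [0.4206, -0.0706, 0.1859]
tcp_rot: [[-0.14, 0.99, -0.0], [0.99, 0.14, -0.0], [-0.0, -0.0, -1.0]]
contact_force: [0.6, -0.0, -0.4]
gripper_width: 0.062
[ 0.42052058 -0.07046646  0.1859025 ] [0.99025318 0.13927899] [-4.04854654e-01 -2.47037126e-01  2.20388350e+00 -1.43369103e-04
  1.18474832e+00 -5.44533944e-01]
```

View pics/wrist15.png

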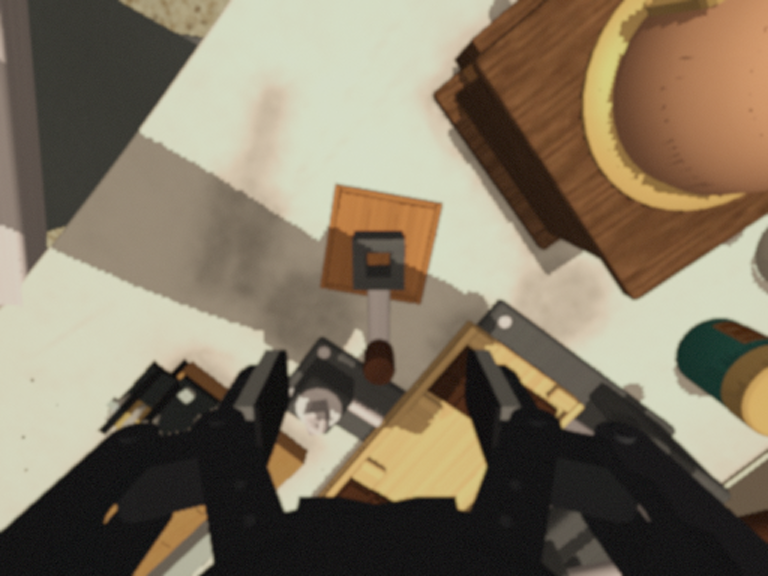

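```bash
python3 -m creep '0 0 -30 0;0 0 -35 0;0 0 -35 0;0 0 -30 0;0 0 -20 0;0 0 -12 0;0 0 -6 0;0 0 0 0' -;python3 -m creep '0 0 0 0;0 0 0 0;0 0 0 0' -
python3 - <<'E'
from h import *
snap('wrist','wrist16',None,1.5)
s=state();print(s['position'],s['tcp_rot'][:2,1],s['q'])
E
```

```text
t: 20.6
position: [0.4194, -0.0697, 0.0166]
tcp_rot: [[-0.139, 0.99, -0.003], [0.99, 0.139, 0.001], [0.002, -0.003, -1.0]]
contact_force: [-0.4, 0.1, 0.7]
gripper_width: 0.0623
t: 20.85
position: [0.4214, -0.0702, 0.0191]
tcp_rot: [[-0.139, 0.99, 0.003], [0.99, 0.139, -0.001], [-0.001, 0.002, -1.0]]
contact_force: [-0.4, 0.2, 0.2]
gripper_width: 0.0616
[ 0.42130164 -0.07013695  0.01902492] [0.99033025 0.13871225] [-4.03447289e-01  4.28969003e-02  2.30103569e+00 -3.68403971e-05
  7.95056530e-01 -5.42581335e-01]
```

View pics/wrist16.png

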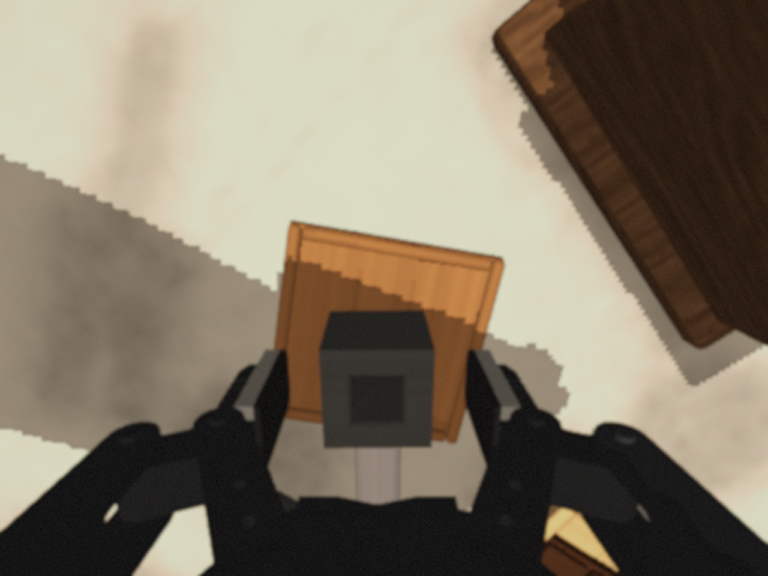

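```bash
python3 -m creep '0 0 -4 0;0 0 -3 0;0 0 0 0;0 0 0 0' -;python3 -m creep '0 0 0 0;0 0 0 0;0 0 0 0;0 0 0 0;0 0 0 0;0 0 0 0;0 0 0 0;0 0 0 0' 20
python3 - <<'E'
from h import *
snap('wrist','wrist17',None,1.5)
E
```

```text
t: 21.23
position: [0.42, -0.0695, 0.0106]
tcp_rot: [[-0.139, 0.99, -0.001], [0.99, 0.139, 0.0], [0.0, -0.001, -1.0]]
contact_force: [0.1, -0.3, -0.1]
gripper_width: 0.062
t: 21.9
position: [0.4207, -0.0698, 0.0112]
tcp_rot: [[-0.139, 0.99, 0.001], [0.99, 0.139, -0.0], [-0.0, 0.001, -1.0]]
contact_force: [0.6, 1.1, 4.3]
gripper_width: 0.0351
```

View pics/wrist17.png

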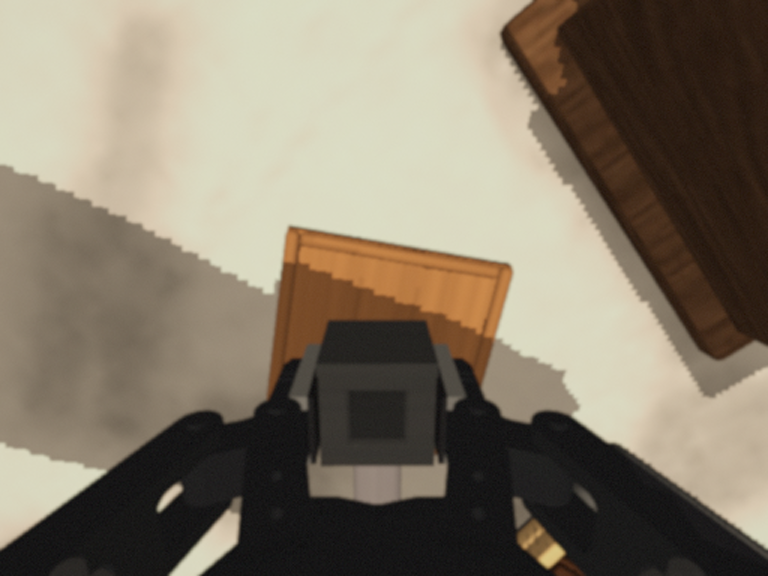

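Run:
```python
from h import *
s=np.load('pics/wrist17.npz');R=s['R'];p=s['p']
for uv in [(377,415),(318,363),(438,363),(322,465),(435,465)]:
    X=onz('wrist17',(uv[0]/1.5-.2,uv[1]/1.5-.2),.039); print((R.T@(X-p)).round(4))
```

```text
[-0.0007  0.     -0.0278]
[ 0.0168 -0.0173 -0.0278]
[ 0.0168  0.0178 -0.0278]
[-0.0191 -0.0174 -0.0278]
[-0.0191  0.0184 -0.0278]
```

```bash
python3 -m creep '0 0 15 0;0 0 25 0;0 0 35 0;0 0 35 0;0 0 10 0;0 0 0 0;0 0 0 0;0 0 0 0' -
python3 - <<'E'
from h import *
crop('wrist8',(140,30,220,100),9,'d1')
crop('scene14',(200,255,250,300),14,'d2')
crop('wrist12',(310,0,450,80),5,'d3')
snap('scene','scene18',(180,200,330,345),5)
s=state();print(s['position'])
E
```

```text
t: 22.62
position: [0.4184, -0.0689, 0.128]
tcp_rot: [[-0.138, 0.99, -0.005], [0.99, 0.138, 0.002], [0.003, -0.005, -1.0]]
contact_force: [0.1, -0.0, -3.1]
gripper_width: 0.0348
[ 0.41829151 -0.06885655  0.12782584]
```

View pics/d1.png

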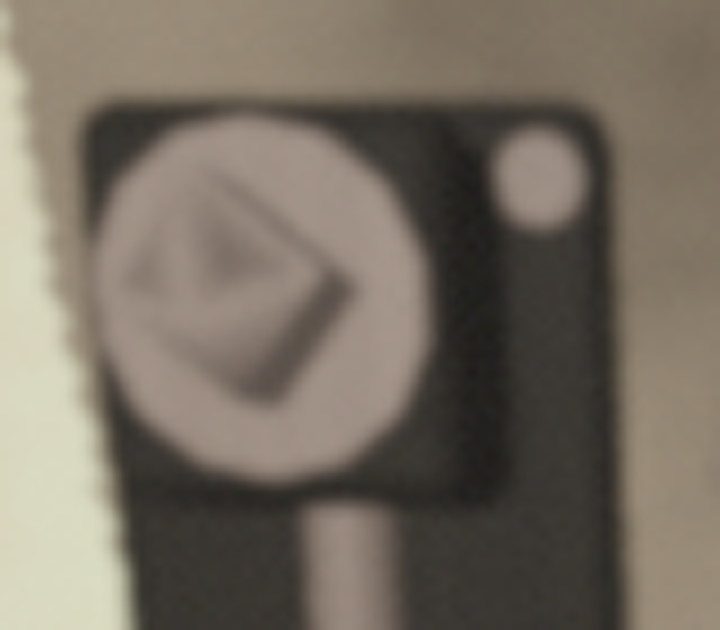

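View pics/d2.png

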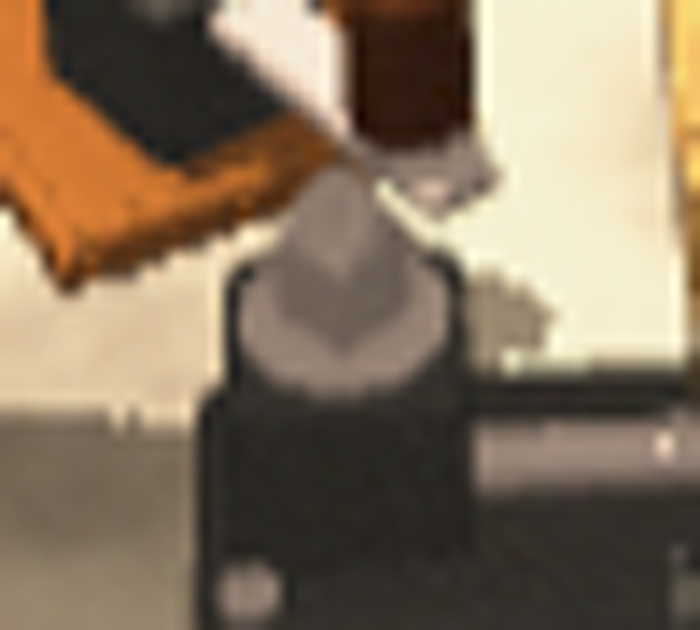

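View pics/d3.png

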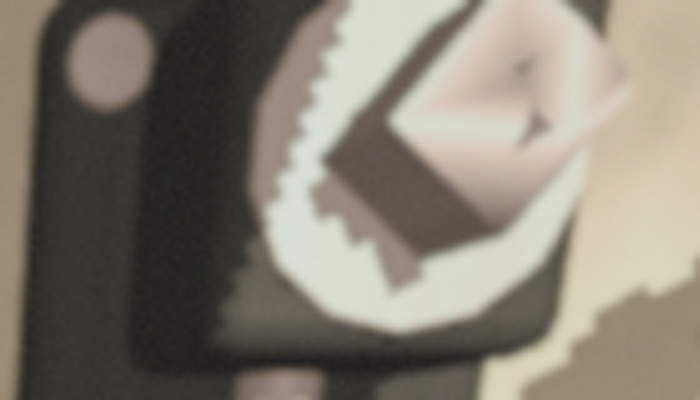

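View pics/scene18.png

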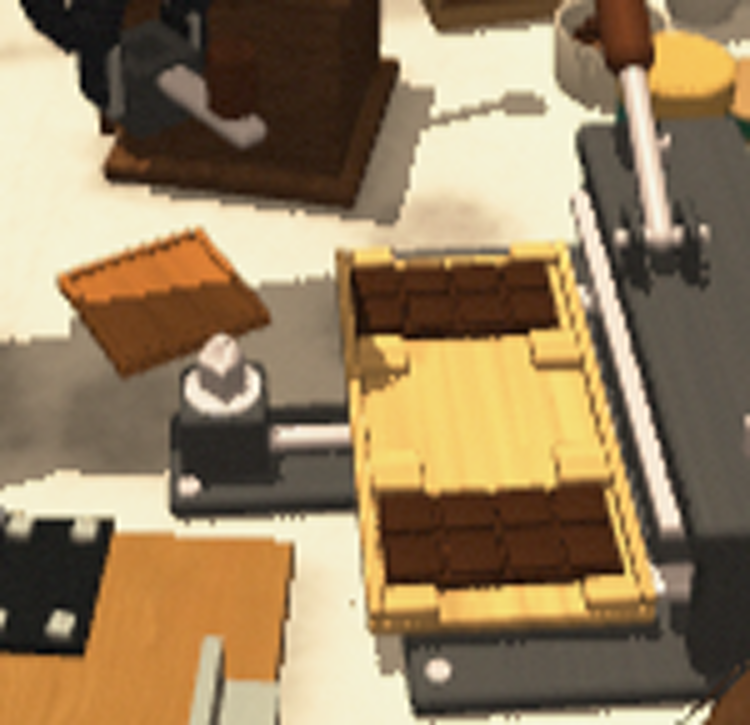

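Run:
```python
from h import *
o=[('wrist8',(262/9+140-.45,300/9+30-.45)),('wrist14',(310/14+205-.46,400/14+115-.46)),('scene14',(346/14+200-.46,318/14+255-.46)),('wrist5',(317/3.6+110-.4,115/3.6+55-.4))]
x,r=tri(o);print(x.round(4),r.round(2).tolist())
for n,p in o: print(n,onz(n,p,.05).round(4))
```

```text
[ 0.3923 -0.1822  0.0472] [[0.22, 0.11], [-0.21, 0.18], [-0.35, -0.04], [-0.11, -0.17]]
wrist8 [ 0.3927 -0.1818  0.05  ]
wrist14 [ 0.392  -0.1815  0.05  ]
scene14 [ 0.3915 -0.1855  0.05  ]
wrist5 [ 0.3929 -0.1818  0.05  ]
```

```bash
python3 -m creep '-4 -18 0 0.025;-4 -18 0 0.025;-4 -18 0 0.025;-4 -18 0 0.025;-4 -18 0 0.025;-4 -18 0 0;-2 -4 -5 0;0 0 -5 0' -; python3 -m creep '0 0 -10 0;0 0 -10 0;0 0 -5 0;0 0 0 0;0 0 0 0;0 0 0 0;0 0 0 0' -;python3 - <<'E'
from h import *
snap('scene','scene19',(180,200,330,345),5)
snap('wrist','wrist19',None,1.5)
s=state();print(s['position'],s['tcp_rot'][:2,1])
E
```

```text
t: 23.33
position: [0.3932, -0.1819, 0.1189]
tcp_rot: [[-0.259, 0.966, -0.002], [0.966, 0.259, 0.002], [0.003, -0.002, -1.0]]
contact_force: [-1.4, -0.1, -2.6]
gripper_width: 0.0347
t: 23.92
position: [0.3948, -0.1818, 0.0964]
tcp_rot: [[-0.261, 0.965, 0.001], [0.965, 0.261, -0.001], [-0.001, 0.001, -1.0]]
contact_force: [0.1, 0.1, -2.3]
gripper_width: 0.0351
[ 0.39475928 -0.18187084  0.0964734 ] [0.9653064  0.26111846]
```

View pics/scene19.png

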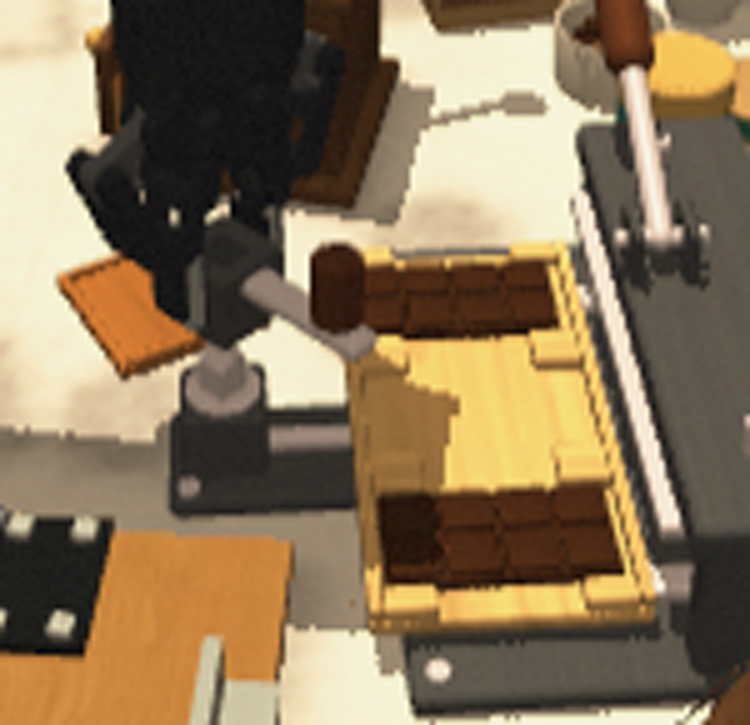

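View pics/wrist19.png

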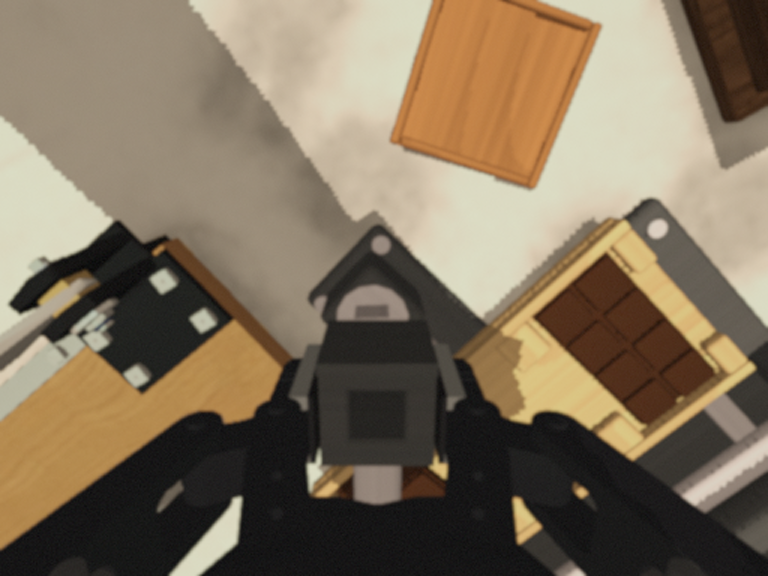

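Run:
```python
from h import *
s=np.load('pics/wrist19.npz');R=s['R'];p=s['p']
for uv,z in [((372.5,305),.05),((373,310),.056),((376,415),p[2]+.028),((440,363),p[2]+.028),((317,363),p[2]+.028)]:
    X=onz('wrist19',(uv[0]/1.5-.2,uv[1]/1.5-.2),z); print(X.round(4),(R.T@(X-p)).round(4))
x=np.array([.3925,-.182,.05]);print((R.T@(x-p)).round(4))
```

```text
[ 0.3911 -0.1751  0.05  ] [ 0.0075 -0.0019  0.0465]
[ 0.3914 -0.1752  0.056 ] [ 0.0073 -0.0016  0.0405]
[ 0.3948 -0.1825  0.1245] [-0.0006 -0.0001 -0.028 ]
[ 0.4083 -0.1606  0.1245] [ 0.0169  0.0186 -0.028 ]
[ 0.3736 -0.17    0.1245] [ 0.0169 -0.0173 -0.028 ]
[ 0.0005 -0.0023  0.0465]
```

```bash
python3 -m creep '-2.2 0.5 0 0;0 0 -5 0;0 0 -5 0;0 0 -5 0;0 0 -5 0;0 0 0 0;0 0 0 0;0 0 0 0' -
```

```text
t: 24.68
position: [0.3922, -0.1812, 0.0758]
tcp_rot: [[-0.261, 0.965, -0.0], [0.965, 0.261, 0.0], [0.0, -0.0, -1.0]]
contact_force: [0.0, 0.5, -2.5]
gripper_width: 0.0348
```

```bash
python3 -m creep '0 0 -4 0;0 0 -4 0;0 0 -3 0;0 0 -3 0;0 0 0 0;0 0 0 0;0 0 0 0' -
```

```text
t: 25.27
position: [0.3922, -0.1812, 0.0619]
tcp_rot: [[-0.261, 0.965, 0.0], [0.965, 0.261, -0.0], [-0.0, 0.0, -1.0]]
contact_force: [-0.2, 0.1, -1.9]
gripper_width: 0.0354
```

Hub bottom is ~56 mm, well over the taper, with no force. Seat it.

```bash
python3 -m creep '0 0 -3 0;0 0 -2 0;0 0 -1 0;0 0 0 0;0 0 0 0;0 0 0 0' -
```

```text
t: 25.77
position: [0.3922, -0.1812, 0.0562]
tcp_rot: [[-0.261, 0.965, -0.0], [0.965, 0.261, -0.0], [-0.0, -0.0, -1.0]]
contact_force: [-1.0, 0.7, 2.3]
gripper_width: 0.035
```

```bash
python3 -m creep '0 0 0 0;0 0 0 0;0 0 0 0;0 0 0 0' 56; python3 -m creep '0 0 15 0;0 0 25 0;0 0 30 0;0 0 30 0;0 0 0 0;0 0 0 0' -;python3 - <<'E'
from h import *
snap('scene','scene20',(100,200,330,384),3.4)
snap('side','side20',(250,50,480,230),3.4)
snap('wrist','wrist20',None,1.5)
s=state();print(s['position'],s['tcp_rot'][:2,1])
sd=lambda p:('side0',(p[0]/1.5,p[1]/1.5))
sc=lambda p:('scene0',(p[0]/1.5,p[1]/1.5))
print('hinge',tri([sd((545,285)),sc((262,448))]),'handle',tri([sd((604,182)),sc((180,540))]))
E
```

```text
t: 26.1
position: [0.3923, -0.1813, 0.0559]
tcp_rot: [[-0.261, 0.965, 0.001], [0.965, 0.261, -0.0], [-0.001, 0.0, -1.0]]
contact_force: [0.8, 0.0, -0.3]
gripper_width: 0.0558
t: 26.6
position: [0.3935, -0.1822, 0.1581]
tcp_rot: [[-0.261, 0.965, 0.004], [0.965, 0.261, -0.004], [-0.005, 0.003, -1.0]]
contact_force: [0.1, -0.3, -0.6]
gripper_width: 0.056
[ 0.39132998 -0.18058303  0.15443347] [0.96535005 0.26095381]
hinge (array([ 0.26812661, -0.1934386 ,  0.05713907]), array([[-4.02725214, -0.70346025],
       [-2.64389512,  0.51606635]])) handle (array([ 0.12497167, -0.402595  ,  0.20548366]), array([[-6.39743106, -0.01444978],
       [-2.41368284,  0.07067071]]))
```

View pics/scene20.png

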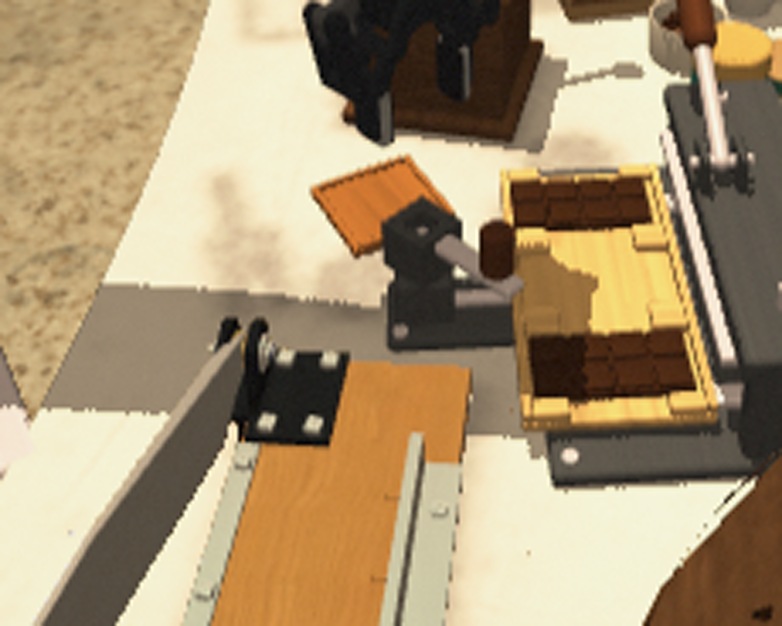

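View pics/side20.png

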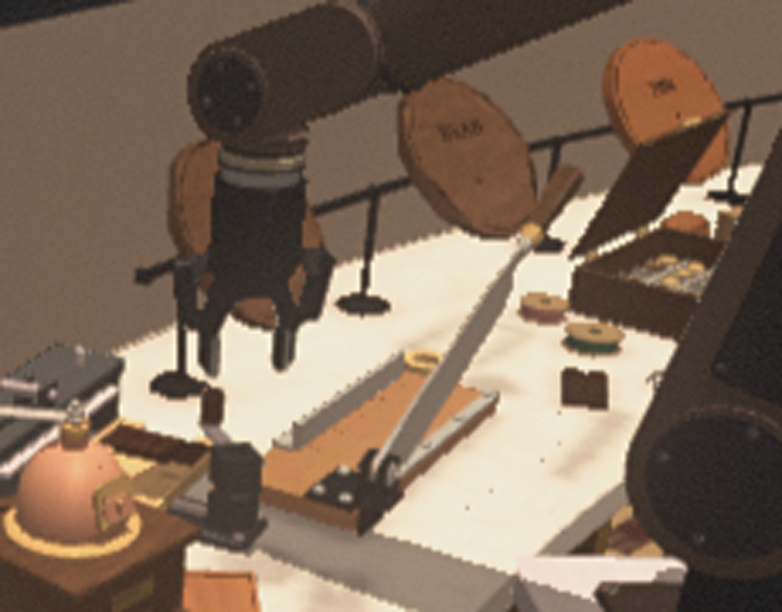

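View pics/wrist20.png

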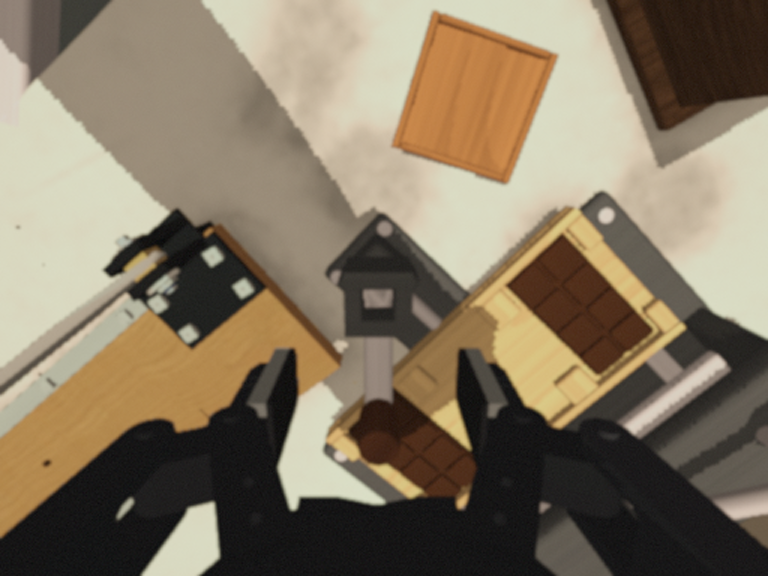

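```bash
python3 -m creep '2 -9 0 0.115;2 -9 0 0.115;2 -9 0 0.115;3 -9 0 0.115;3 -9 0 0.115;3 -9 0 0.115;2 -9 0 0.115;0 0 0 0' 50; python3 -m creep '0 0 0 0;0 0 0 0' -;python3 - <<'E'
from h import *
snap('wrist','wrist21',None,1.5)
snap('scene','scene21',(180,200,330,345),5)
s=state();print(s['position'],s['tcp_rot'][:2,1],s['q'])
E
```

```text
t: 27.42
position: [0.4087, -0.2448, 0.1541]
tcp_rot: [[-0.877, 0.48, -0.002], [0.48, 0.877, 0.002], [0.003, 0.0, -1.0]]
contact_force: [0.0, 0.1, 0.5]
gripper_width: 0.0501
t: 27.58
position: [0.4085, -0.2434, 0.1546]
tcp_rot: [[-0.876, 0.483, -0.002], [0.483, 0.876, 0.002], [0.003, 0.001, -1.0]]
contact_force: [0.9, 1.0, 0.6]
gripper_width: 0.0498
[ 0.40873202 -0.24344652  0.15521627] [0.48202157 0.87615927] [-7.50925914e-01 -8.14005035e-02  2.12154516e+00  4.94229003e-05
  1.10281015e+00 -1.81878421e+00]
```

View pics/wrist21.png

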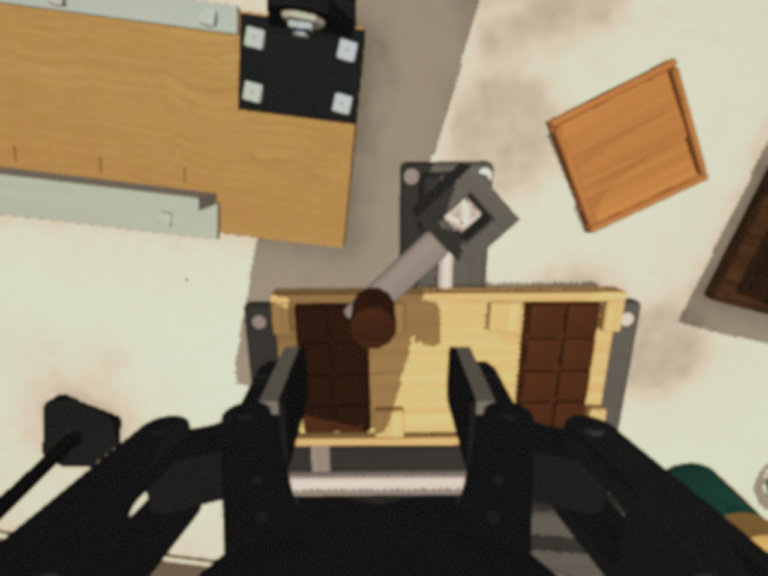

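View pics/scene21.png

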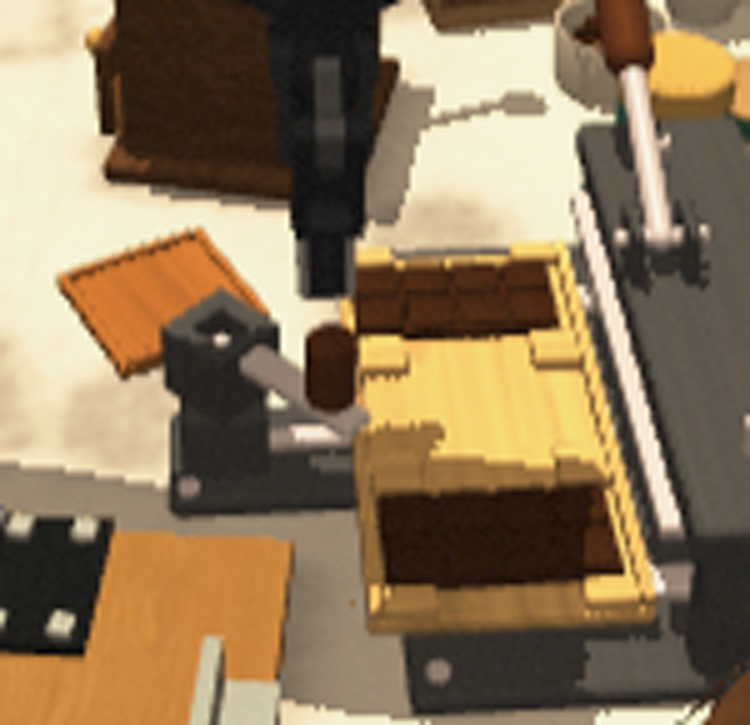

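Run:
```python
from h import *
q=lambda p:(p[0]/1.5-.2,p[1]/1.5-.2)
k=onz('wrist21',q((373,326)),.115);h=onz('wrist21',q((466,215)),.084)
print(k,h,np.linalg.norm(k[:2]-h[:2]),np.degrees(np.arctan2(*(k-h)[1::-1])))
s=np.load('pics/wrist21.npz');print((s['R'].T@(k-s['p'])).round(4))
```

```text
[ 0.40859891 -0.24410128  0.115     ] [ 0.39064644 -0.18243468  0.084     ] 0.06422664026523335 -73.76859040530982
[-0.0006 -0.0006  0.0396]
```

```bash
python3 -m creep '0 0 -15 0;0 0 -20 0;0 0 -15 0;0 0 -10 0;0 0 -6 0;0 0 0 0;0 0 0 0;0 0 0 0' -; python3 -m creep '0 0 0 0;0 0 0 0;0 0 0 0;0 0 0 0;0 0 0 0;0 0 0 0;0 0 0 0' 8
```

```text
t: 28.35
position: [0.4097, -0.2447, 0.0908]
tcp_rot: [[-0.877, 0.481, 0.001], [0.481, 0.877, -0.001], [-0.002, -0.0, -1.0]]
contact_force: [0.0, -0.1, -0.4]
gripper_width: 0.0504
t: 28.93
position: [0.4097, -0.2448, 0.0906]
tcp_rot: [[-0.877, 0.481, 0.001], [0.481, 0.877, -0.001], [-0.002, -0.001, -1.0]]
contact_force: [-0.1, -1.4, 3.9]
gripper_width: 0.0201
```

```bash
cat > circ.py <<'E'
import sys; from h import *
c=np.array([.3925,-.1821])
def rows(step,n,r=.065,a0=None):
    p=state()['position']; d=p[:2]-c; a=np.arctan2(d[1],d[0]) if a0 is None else np.radians(a0)
    print('pos',p.round(4),'r',np.hypot(*d).round(4),'ang',np.degrees(a).round(1),'F',state()['contact_force'].round(1))
    cur=p[:2]; out=[]
    for i in range(1,n+1):
        b=a+np.radians(step)*i; t=c+r*np.array([np.cos(b),np.sin(b)]); out.append('%d %d 0 0'%tuple(np.round((t-cur)*1000))); cur=cur+np.round((t-cur)*1000)/1000
    print(';'.join(out))
if __name__=='__main__': rows(float(sys.argv[1]),int(sys.argv[2]))
E
python3 circ.py -10 8
```

```text
pos [ 0.4097 -0.2448  0.0906] r 0.0651 ang -74.7 F [-0.1 -1.4  3.9]
-11 -2 0 0;-11 0 0 0;-12 2 0 0;-10 4 0 0;-10 5 0 0;-9 8 0 0;-7 8 0 0;-6 10 0 0
```

```bash
python3 -m creep '-11 -2 0 0;-11 0 0 0;-12 2 0 0;-10 4 0 0;-10 5 0 0;-9 8 0 0;-7 8 0 0;-6 10 0 0'; python3 circ.py -10 8
```

```text
t: 29.6
position: [0.3319, -0.2103, 0.0905]
tcp_rot: [[-0.876, 0.481, -0.0], [0.481, 0.876, -0.003], [-0.001, -0.003, -1.0]]
contact_force: [-1.1, -2.0, 4.6]
gripper_width: 0.0202
pos [ 0.3319 -0.2103  0.0905] r 0.0668 ang -155.1 F [-1.1 -2.   4.6]
-2 11 0 0;-2 12 0 0;0 11 0 0;2 11 0 0;4 11 0 0;5 10 0 0;8 8 0 0;8 7 0 0
```

Run:
```python
import numpy as np
c=np.array([.3925,-.1821])*1000;cur=np.array([333.7,-209.8]);a=-154.7
for k in range(6):
    o=[]
    for i in range(8):
        a-=10;t=c+65*np.array([np.cos(np.radians(a)),np.sin(np.radians(a))]);d=np.round(t-cur);cur=cur+d;o.append('%d %d 0 0'%tuple(d))
    print(a+0,';'.join(o))
```

```text
-234.7 -4 11 0 0;-2 11 0 0;0 11 0 0;2 11 0 0;4 11 0 0;5 10 0 0;8 8 0 0;8 8 0 0
-314.7 10 5 0 0;11 4 0 0;11 2 0 0;11 0 0 0;11 -1 0 0;11 -4 0 0;10 -6 0 0;9 -7 0 0
-394.7 7 -9 0 0;6 -10 0 0;3 -10 0 0;3 -11 0 0;0 -12 0 0;-2 -11 0 0;-4 -10 0 0;-6 -10 0 0
-474.7 -7 -9 0 0;-9 -7 0 0;-9 -6 0 0;-11 -4 0 0;-11 -2 0 0;-12 0 0 0;-11 2 0 0;-10 4 0 0
-554.7 -10 5 0 0;-9 7 0 0;-7 9 0 0;-6 10 0 0;-4 11 0 0;-2 11 0 0;0 11 0 0;2 11 0 0
-634.7 4 11 0 0;5 10 0 0;8 8 0 0;8 8 0 0;10 5 0 0;11 4 0 0;11 2 0 0;11 0 0 0
```

```bash
python3 -m creep '-4 11 0 0;-2 11 0 0;0 11 0 0;2 11 0 0;4 11 0 0;5 10 0 0;8 8 0 0;8 8 0 0'; python3 circ.py -10 1;  python3 -m creep '10 5 0 0;11 4 0 0;11 2 0 0;11 0 0 0;11 -1 0 0;11 -4 0 0;10 -6 0 0;9 -7 0 0'; python3 circ.py -10 1
```

```text
t: 30.27
position: [0.3532, -0.1285, 0.0901]
tcp_rot: [[-0.877, 0.481, -0.001], [0.481, 0.877, -0.002], [-0.0, -0.002, -1.0]]
contact_force: [0.7, -4.9, 2.3]
gripper_width: 0.0202
pos [ 0.3532 -0.1285  0.0901] r 0.0664 ang 126.2 F [ 0.7 -4.9  2.3]
11 5 0 0
t: 30.93
position: [0.4367, -0.1352, 0.09]
tcp_rot: [[-0.877, 0.48, -0.004], [0.48, 0.877, 0.001], [0.004, -0.001, -1.0]]
contact_force: [-3.5, -0.2, 5.4]
gripper_width: 0.0199
pos [ 0.4367 -0.1352  0.09  ] r 0.0644 ang 46.7 F [-3.5 -0.2  5.4]
8 -8 0 0
```

```bash
python3 -m creep '7 -9 0 0;6 -10 0 0;3 -10 0 0;3 -11 0 0;0 -12 0 0;-2 -11 0 0;-4 -10 0 0;-6 -10 0 0'; python3 circ.py -10 1;  python3 -m creep '-7 -9 0 0;-9 -7 0 0;-9 -6 0 0;-11 -4 0 0;-11 -2 0 0;-12 0 0 0;-11 2 0 0;-10 4 0 0'; python3 circ.py -10 1
python3 - <<'E'
from h import *
snap('scene','scene22',(180,200,330,345),5)
E
```

```text
t: 31.6
position: [0.445, -0.2191, 0.0903]
tcp_rot: [[-0.877, 0.481, 0.002], [0.481, 0.877, -0.0], [-0.002, 0.0, -1.0]]
contact_force: [2.4, 0.5, 3.5]
gripper_width: 0.02
pos [ 0.445  -0.2191  0.0903] r 0.0642 ang -35.2 F [2.4 0.5 3.5]
-7 -9 0 0
t: 32.27
position: [0.364, -0.2418, 0.0905]
tcp_rot: [[-0.877, 0.481, 0.0], [0.481, 0.877, -0.003], [-0.002, -0.003, -1.0]]
contact_force: [0.4, -2.6, 6.5]
gripper_width: 0.0201
pos [ 0.364  -0.2418  0.0905] r 0.0661 ang -115.5 F [ 0.4 -2.6  6.5]
-9 7 0 0
```

View pics/scene22.png

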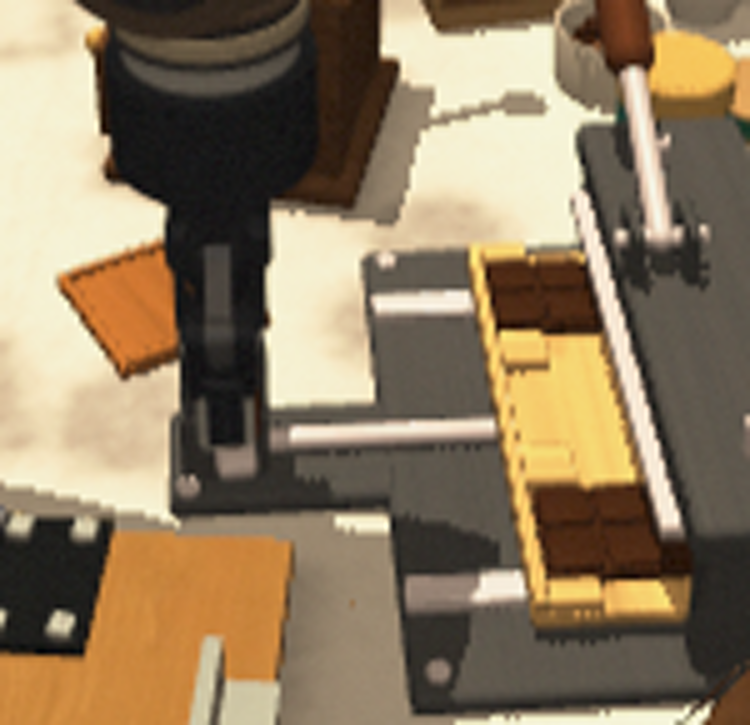

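```bash
python3 -m creep '-10 5 0 0;-9 7 0 0;-7 9 0 0;-6 10 0 0;-4 11 0 0;-2 11 0 0;0 11 0 0'; python3 circ.py -5 8
```

```text
t: 32.9
position: [0.3255, -0.1768, 0.09]
tcp_rot: [[-0.877, 0.481, -0.002], [0.481, 0.877, -0.003], [0.001, -0.003, -1.0]]
contact_force: [-0.3, -2.1, 5.7]
gripper_width: 0.02
pos [ 0.3255 -0.1768  0.09  ] r 0.0673 ang 175.4 F [-0.3 -2.1  5.7]
3 5 0 0;1 6 0 0;2 5 0 0;2 6 0 0;3 5 0 0;3 5 0 0;3 4 0 0;4 4 0 0
```

```bash
python3 -m creep '1 6 0 0;1 5 0 0;2 5 0 0'; python3 circ.py -5 4; python3 -m creep '2 5 0 0;2 5 0 0;0 0 0 0'; python3 circ.py -5 6
```

```text
t: 33.15
position: [0.329, -0.1603, 0.0898]
tcp_rot: [[-0.877, 0.48, -0.005], [0.48, 0.877, -0.001], [0.004, -0.003, -1.0]]
contact_force: [-4.6, -0.4, 9.8]
gripper_width: 0.0199
pos [ 0.329  -0.1603  0.0898] r 0.0671 ang 161.0 F [-4.6 -0.4  9.8]
4 5 0 0;3 5 0 0;3 4 0 0;3 5 0 0
t: 33.4
position: [0.3336, -0.1499, 0.0897]
tcp_rot: [[-0.877, 0.48, -0.003], [0.48, 0.877, -0.0], [0.003, -0.002, -1.0]]
contact_force: [-2.0, 0.9, 8.5]
gripper_width: 0.0198
pos [ 0.3336 -0.1499  0.0897] r 0.0672 ang 151.3 F [-2.   0.9  8.5]
5 4 0 0;3 4 0 0;4 5 0 0;4 4 0 0;4 3 0 0;5 3 0 0
```

```bash
python3 -m creep '3 5 0 0;4 5 0 0;0 0 0 0'; python3 circ.py -5 4; python3 -m creep '4 4 0 0;4 4 0 0;0 0 0 0'; python3 circ.py -5 6
python3 - <<'E'
from h import *
snap('scene','scene23',(180,200,330,345),5)
E
```

```text
t: 33.65
position: [0.3403, -0.1402, 0.0897]
tcp_rot: [[-0.878, 0.479, -0.005], [0.479, 0.878, -0.001], [0.003, -0.003, -1.0]]
contact_force: [-4.3, -0.7, 9.2]
gripper_width: 0.0199
pos [ 0.3403 -0.1402  0.0897] r 0.0669 ang 141.3 F [-4.3 -0.7  9.2]
5 3 0 0;4 4 0 0;5 4 0 0;4 3 0 0
t: 33.9
position: [0.3463, -0.1339, 0.0897]
tcp_rot: [[-0.879, 0.476, -0.012], [0.476, 0.879, -0.005], [0.008, -0.01, -1.0]]
contact_force: [-11.8, -6.7, 11.2]
gripper_width: 0.0197
pos [ 0.3463 -0.1339  0.0897] r 0.0668 ang 133.7 F [-11.8  -6.7  11.2]
5 2 0 0;5 4 0 0;5 3 0 0;5 2 0 0;5 2 0 0;6 2 0 0
```

View pics/scene23.png

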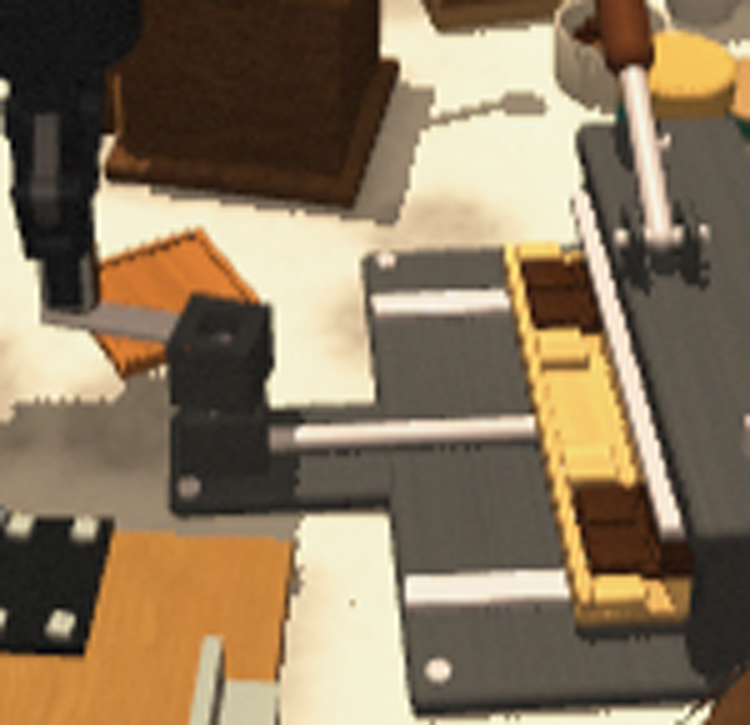

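```bash
python3 -m creep '2 2 0 0;0 0 0 0;0 0 0 0'; python3 circ.py -5 1
python3 - <<'E'
from h import *
# near-left rim corner now, z=.03
crop('scene23',(180,200,330,345),5,'e')
for nm,p in [('nr0',(322/5+180,98/5+230)),('nr',(507/5+180,247/5+200)),('nl0',(350/5+180,467/5+230)),('nl',(580/5+180,622/5+200))]:
    print(nm,onz('scene23',p,.03).round(4))
E
```

```text
t: 34.2
position: [0.3474, -0.1329, 0.0897]
tcp_rot: [[-0.88, 0.476, -0.014], [0.476, 0.88, -0.007], [0.009, -0.013, -1.0]]
contact_force: [-14.5, -10.2, 12.5]
gripper_width: 0.02
pos [ 0.3474 -0.1329  0.0897] r 0.0668 ang 132.5 F [-14.5 -10.2  12.5]
6 2 0 0
nr0 [ 0.4921 -0.1044  0.03  ]
nr [ 0.5698 -0.1522  0.03  ]
nl0 [ 0.3806 -0.3079  0.03  ]
nl [ 0.4551 -0.3574  0.03  ]
```

```bash
python3 -m creep '-3 -3 0 0;0 0 0 0;0 0 0 0'; python3 -m creep '0 0 0 0;0 0 0 0;0 0 0 0;0 0 0 0' 46; python3 -m creep '0 0 15 0;0 0 25 0;0 0 35 0;0 0 40 0;0 0 20 0;0 0 0 0;0 0 0 0';  python3 - <<'E'
from h import *
x,r=tri([('scene0',(513/1.5,100/1.5)),('side0',(237/1.5,110/1.5))],(.75,0,.4));print(x,r)
u=np.array([.88,-.475]);print('screen u',x[:2]@u)
for p in [(760,445),(480,440),(30,390)]:
    X=onz('wrist5',(p[0]/1.5,p[1]/1.5),0);print(X.round(3),X[:2]@u)
snap('wrist','wrist24',None,1.5);s=state();print(s['position'])
E
```

```text
t: 34.45
position: [0.3459, -0.1344, 0.0897]
tcp_rot: [[-0.878, 0.479, -0.008], [0.479, 0.878, -0.003], [0.006, -0.006, -1.0]]
contact_force: [-7.6, -3.5, 10.7]
gripper_width: 0.0201
t: 34.78
position: [0.3478, -0.1324, 0.0886]
tcp_rot: [[-0.877, 0.481, -0.003], [0.481, 0.877, 0.002], [0.003, 0.0, -1.0]]
contact_force: [-0.2, -0.2, -0.2]
gripper_width: 0.0462
t: 35.37
position: [0.3494, -0.1332, 0.2255]
tcp_rot: [[-0.877, 0.481, 0.002], [0.481, 0.877, -0.001], [-0.002, -0.0, -1.0]]
contact_force: [0.1, 0.7, -0.8]
gripper_width: 0.0464
[ 0.81269253 -0.04645713  0.42531969] [[ 0.69502297 -1.57108851]
 [ 0.65891968  1.5818814 ]]
screen u 0.7372365621478377
[0.982 0.127 0.   ] 0.8037827399600518
[ 0.808 -0.178  0.   ] 0.7958241426025627
[ 0.487 -0.623  0.   ] 0.7244384655028052
[ 0.34862883 -0.13269551  0.22377942]
```

View pics/wrist24.png

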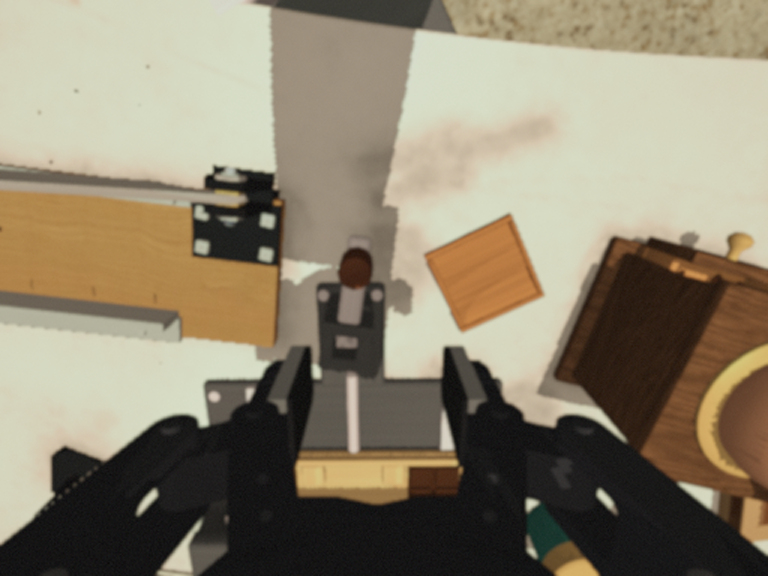

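```bash
python3 -m creep '30 0 10 0;36 0 0 0;36 0 0 0;36 0 0 0;36 0 0 0;15 0 0 0;0 0 0 0;0 0 0 0' 0
python3 - <<'E'
from h import *
snap('wrist','wrist25',None,1.5);s=state();print(s['position'],s['tcp_rot'][:2,1],s['gripper_width'])
snap('scene','scene25',(270,170,370,330),4)
snap('side','side25',None,1.5)
E
```

```text
t: 36.08
position: [0.537, -0.1324, 0.2315]
tcp_rot: [[-0.877, 0.48, -0.006], [0.48, 0.877, 0.003], [0.006, -0.001, -1.0]]
contact_force: [-0.1, 1.4, 0.3]
gripper_width: 0.0001
[ 0.53657593 -0.13252174  0.2321218 ] [0.48068931 0.87689079] 7.067213053837909e-05
```

View pics/wrist25.png

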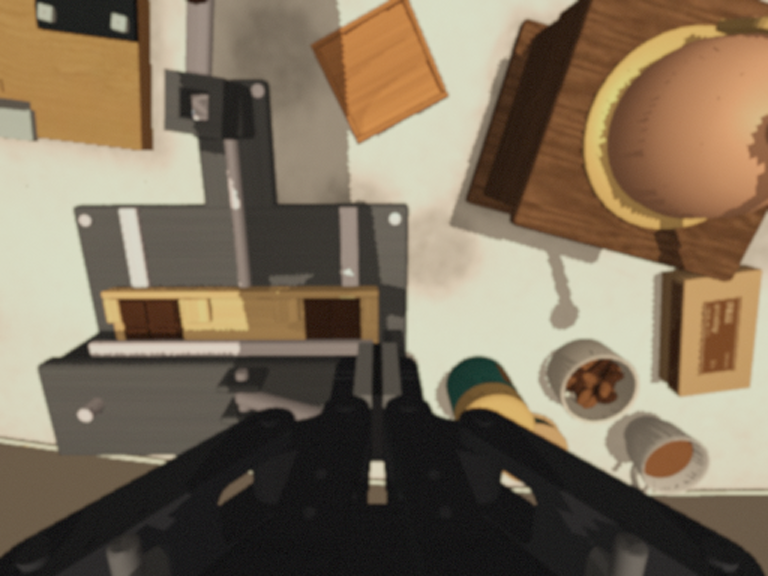

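View pics/scene25.png

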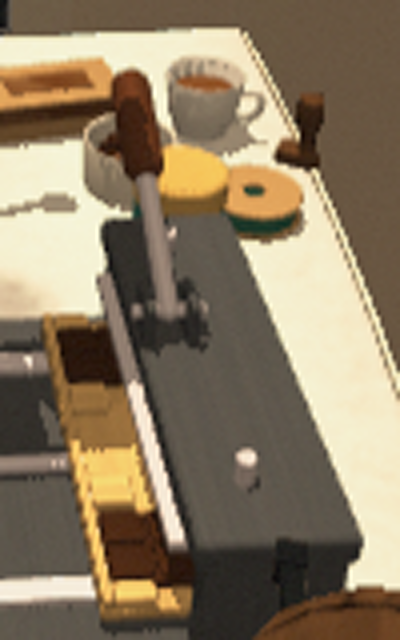

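View pics/side25.png

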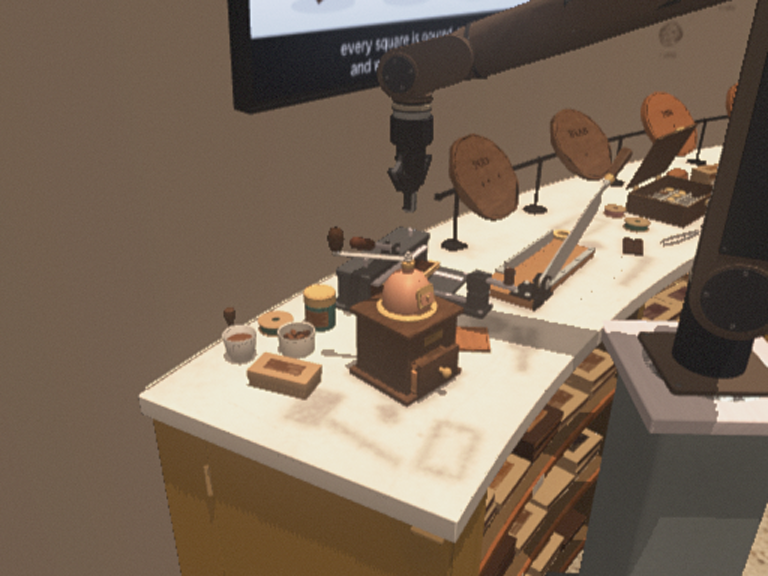

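Run:
```python
from h import *
sd=lambda p:('side0',(p[0]/5+200-.4,p[1]/5+140-.4))
sc=lambda p:('scene0',(p[0]/4+270-.4,p[1]/4+170-.4))
w8=lambda p:('wrist8',(p[0]/1.5-.2,p[1]/1.5-.2))
for n,a,b,c in [('gripin',(248,115),(147,174),(420,463)),('pivot',(320,125),(170,308),(287,430))]:
    x,r=tri([sd(a),sc(b),w8(c)],(.6,-.18,.15));print(n,x.round(4),r.round(1).tolist());x,r=tri([sc(b),w8(c)],(.6,-.18,.15));print(x)
```

```text
gripin [ 0.6074 -0.186   0.1427] [[-1.9, -0.2], [-1.1, -0.4], [-0.4, -0.1]]
[ 0.60956907 -0.18644014  0.14039887]
pivot [ 0.5726 -0.2564  0.109 ] [[-4.3, -1.0], [0.2, -1.3], [-0.8, -1.4]]
[ 0.5746156  -0.25724764  0.10729811]
```

```bash
python3 -m creep '22 -6 0 0;22 -6 0 0;22 -6 0 0;22 -6 0 0;0 0 -15 0;0 0 -15 0;0 0 0 0;0 0 0 0' 0
python3 - <<'E'
from h import *
s=state();print(s['position'],s['contact_force'])
snap('scene','scene26',(270,150,370,310),4)
snap('side','side26',(200,40,340,260),3)
E
```

```text
t: 36.9
position: [0.6246, -0.157, 0.2038]
tcp_rot: [[-0.876, 0.482, -0.003], [0.482, 0.876, 0.001], [0.003, -0.0, -1.0]]
contact_force: [-0.3, 0.1, 0.8]
gripper_width: 0.0
[ 0.62460319 -0.15701554  0.20379239] [-0.2694797   0.05968418  0.84645197]
```

View pics/scene26.png

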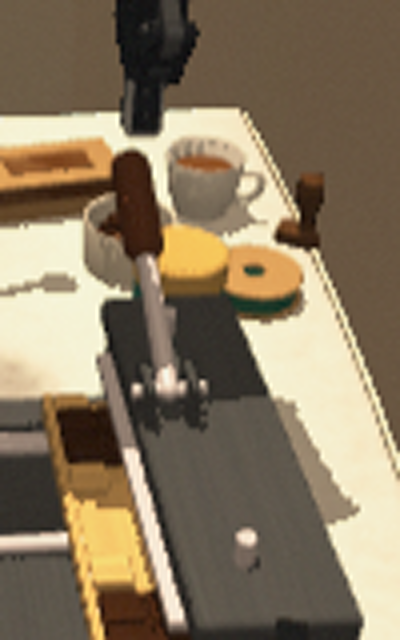

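View pics/side26.png

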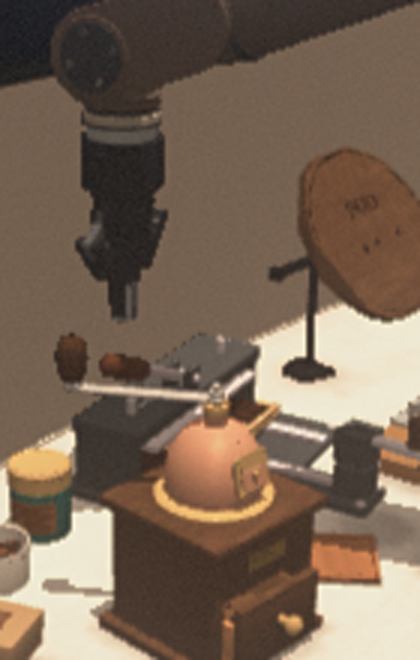

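```bash
python3 -m creep '-1 0 -12 0;0 0 -12 0;0 0 -8 0;1 1 -8 0;1 2 -8 0;0 0 0 0'; python3 -m creep '1 1 -8 0;1 2 -8 0;1 2 -8 0;0 1 -6 0;0 0 0 0;0 0 0 0'
```

```text
t: 37.5
position: [0.627, -0.1536, 0.155]
tcp_rot: [[-0.877, 0.481, -0.001], [0.481, 0.877, 0.001], [0.001, 0.0, -1.0]]
contact_force: [0.1, 0.3, 3.4]
gripper_width: 0.0003
t: 38.0
position: [0.6307, -0.1481, 0.1271]
tcp_rot: [[-0.877, 0.481, 0.001], [0.481, 0.877, -0.0], [-0.001, 0.0, -1.0]]
contact_force: [1.2, 1.6, 5.1]
gripper_width: -0.0001
```

```bash
python3 -m creep '0 0 -3 0;0 0 -2 0;0 0 -2 0;0 0 0 0;0 0 0 0';python3 -m creep '0 0 -2 0;0 0 -1 0;0 0 -1 0;0 0 0 0;0 0 0 0'
```

```text
t: 38.42
position: [0.6309, -0.1477, 0.1209]
tcp_rot: [[-0.877, 0.481, 0.002], [0.481, 0.877, 0.001], [-0.001, 0.002, -1.0]]
contact_force: [1.5, 3.0, 5.3]
gripper_width: 0.0001
t: 38.83
position: [0.631, -0.1476, 0.1179]
tcp_rot: [[-0.877, 0.481, 0.002], [0.481, 0.877, 0.001], [-0.001, 0.002, -1.0]]
contact_force: [0.3, 4.2, 8.8]
gripper_width: 0.0003
```

```bash
python3 -m creep '0 0 -2 0;0 0 -1 0;0 0 0 0;0 0 0 0';python3 -m creep '0 0 -2 0;0 0 -1 0;0 0 0 0;0 0 0 0'
python3 - <<'E'
from h import *
snap('scene','scene27',(270,150,370,310),4)
snap('side','side27',(200,40,340,260),3)
E
```

```text
t: 39.17
position: [0.6312, -0.1476, 0.1176]
tcp_rot: [[-0.877, 0.481, 0.002], [0.481, 0.877, 0.001], [-0.001, 0.002, -1.0]]
contact_force: [-4.1, 4.8, 17.9]
gripper_width: 0.0003
t: 39.5
position: [0.6313, -0.1476, 0.1174]
tcp_rot: [[-0.877, 0.481, 0.001], [0.481, 0.877, 0.001], [-0.001, 0.001, -1.0]]
contact_force: [-7.8, 6.9, 26.6]
gripper_width: 0.0001
```

View pics/scene27.png

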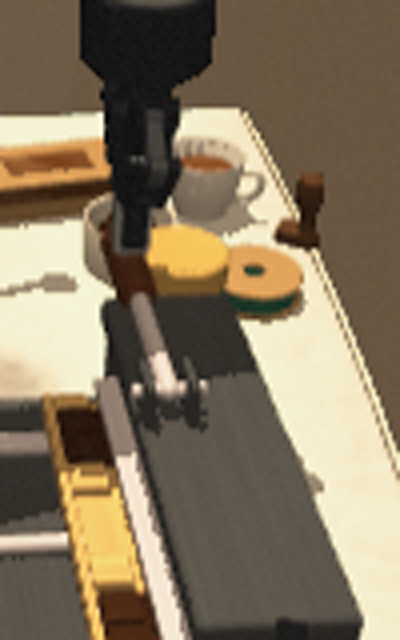

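View pics/side27.png

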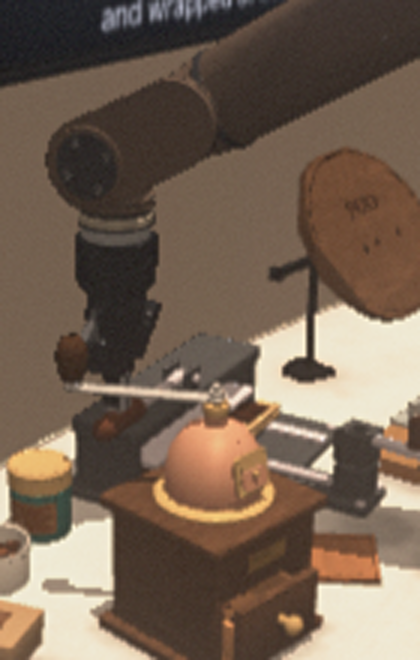

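```bash
python3 -m creep '0 0 6 0;0 -1 8 0;-1 -2 8 0;-1 -2 8 0;-1 -2 8 0;-1 -1 8 0;0 0 10 0;0 0 12 0';python3 -m creep '0 0 20 0;0 0 20 0;0 0 15 0;-25 0 10 0;-30 0 0 0;-30 0 0 0;0 0 0 0;0 0 0 0'
python3 - <<'E'
from h import *
snap('scene','scene28',(180,170,370,330),4)
s=state();print(s['position'],s['contact_force'])
E
```

```text
t: 40.27
position: [0.6246, -0.1566, 0.1768]
tcp_rot: [[-0.876, 0.482, -0.004], [0.482, 0.876, 0.001], [0.004, -0.001, -1.0]]
contact_force: [0.3, -0.5, 0.7]
gripper_width: -0.0005
t: 40.93
position: [0.5397, -0.1557, 0.2423]
tcp_rot: [[-0.876, 0.482, -0.001], [0.482, 0.876, 0.001], [0.002, 0.0, -1.0]]
contact_force: [0.6, -0.1, 1.0]
gripper_width: -0.0
[ 0.54082278 -0.15604177  0.24279231] [-0.2205553   0.09836041 -0.45252283]
```

View pics/scene28.png

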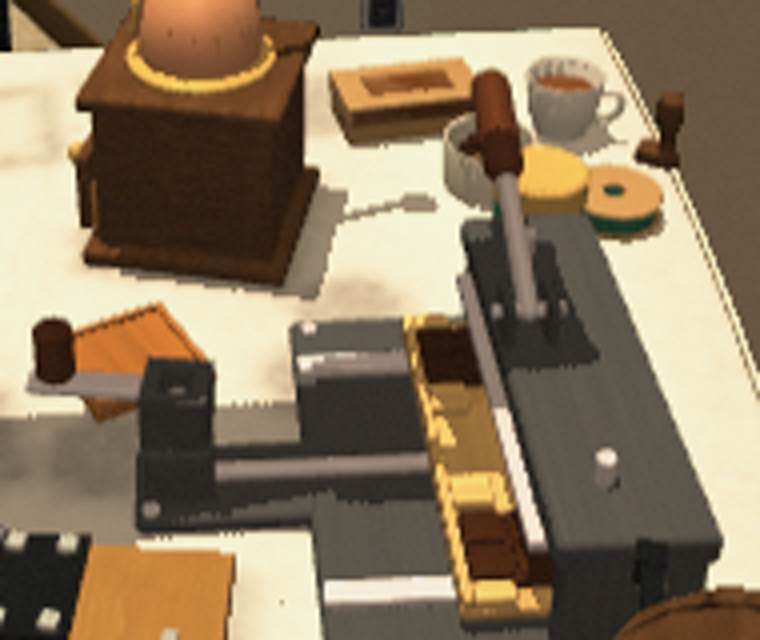

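```bash
python3 - <<'E'
from h import *
k=onz('wrist24',(355/1.5-.2,262/1.5-.2),.115);print(k, np.degrees(np.arctan2(k[1]+.1821,k[0]-.3925)))
E
python3 -m creep '-32 4 -10 0;-32 4 -10 0;-32 4 -15 0;-32 4 -15 0;-32 4 -15 0;-20 0 -10 0;0 0 0 0;0 0 0 0' 50
python3 - <<'E'
from h import *
snap('wrist','wrist29',None,1.5);s=state();print(s['position'],s['tcp_rot'][:2,1])
E
```

```text
[ 0.33439071 -0.13860901  0.115     ] 143.187558487731
t: 41.65
position: [0.3614, -0.1364, 0.168]
tcp_rot: [[-0.876, 0.482, 0.001], [0.482, 0.876, 0.0], [-0.0, 0.0, -1.0]]
contact_force: [-0.4, -0.1, -0.3]
gripper_width: 0.0501
[ 0.36247574 -0.13686828  0.16895917] [0.48133944 0.87653427]
```

View pics/wrist29.png

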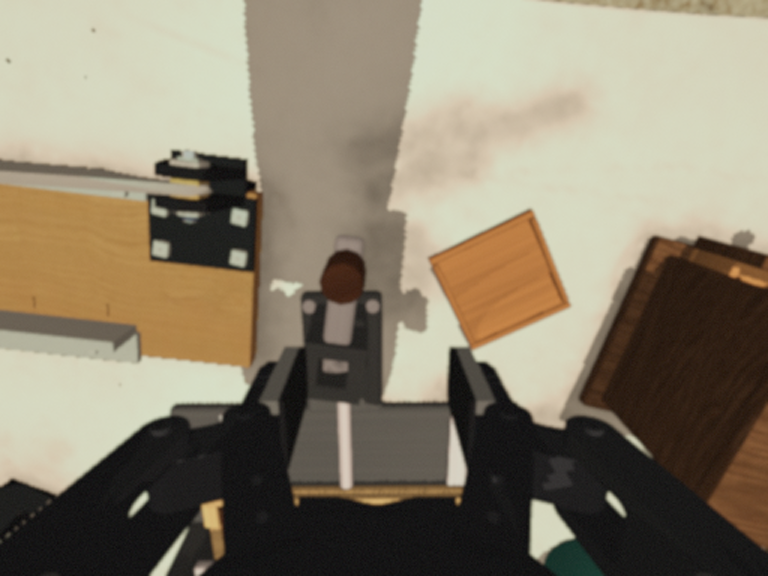

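Run:
```python
from h import *
k=onz('wrist29',(343/1.5-.2,277/1.5-.2),.115);print(k, np.degrees(np.arctan2(k[1]+.1821,k[0]-.3925)),np.hypot(k[1]+.1821,k[0]-.3925), (k-np.load('pics/wrist29.npz')['p'])*1000)
```

```text
[ 0.33814037 -0.14032879  0.115     ] 142.4604810092305 0.06855510975871797 [-23.30148932  -3.95367847 -52.97477562]
```

```bash
python3 -m creep '-11 -3 0 0;-12 -2 0 0;0 0 -15 0;0 0 -20 0;0 0 -20 0;0 0 -15 0;0 0 -8 0;0 0 0 0'; python3 -m creep '0 0 0 0;0 0 0 0;0 0 0 0'
python3 - <<'E'
from h import *
snap('wrist','wrist30',None,1.5);s=state();print(s['position'],s['contact_force'],s['q'])
E
```

```text
t: 42.37
position: [0.3386, -0.1411, 0.0891]
tcp_rot: [[-0.877, 0.48, -0.002], [0.48, 0.877, 0.002], [0.002, 0.001, -1.0]]
contact_force: [-0.3, -0.2, 0.6]
gripper_width: 0.0501
t: 42.62
position: [0.3392, -0.1419, 0.0912]
tcp_rot: [[-0.877, 0.481, 0.002], [0.481, 0.877, -0.002], [-0.003, -0.0, -1.0]]
contact_force: [-0.5, -0.1, 0.7]
gripper_width: 0.0497
[ 0.33903487 -0.14179855  0.0910694 ] [-0.58944506  0.46625804  1.19899639] [-6.74291771e-01 -2.68719522e-01  2.41111026e+00  4.12006987e-05
  9.96666244e-01 -1.74345963e+00]
```

View pics/wrist30.png

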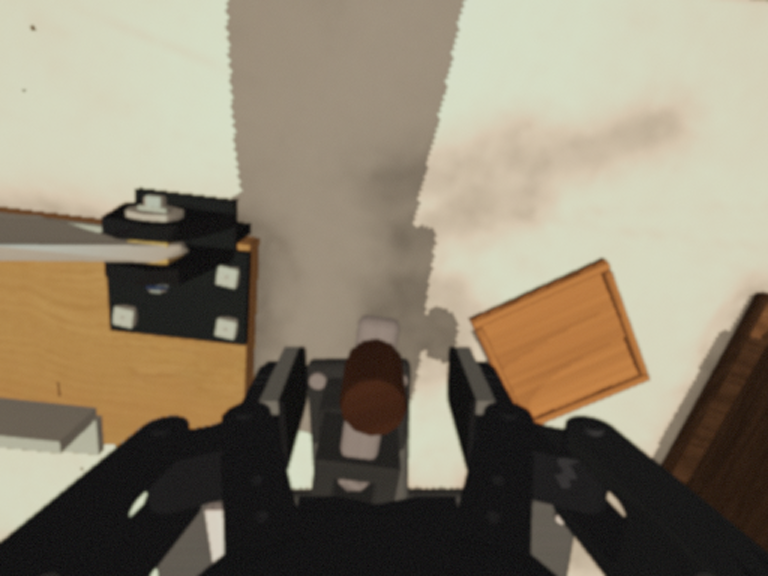

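```bash
python3 -m creep '0 0 0 0;0 0 0 0;0 0 0 0;0 0 0 0;0 0 0 0;0 0 0 0;0 0 0 0' 8; python3 circ.py 10 1
python3 - <<'E'
import numpy as np
from h import state
c=np.array([.3925,-.1821])*1000;cur=state()['position'][:2]*1000;a=np.degrees(np.arctan2(*(cur-c)[::-1]))
for k in range(7):
    o=[]
    for i in range(8):
        a+=10;t=c+65*np.array([np.cos(np.radians(a)),np.sin(np.radians(a))]);d=np.round(t-cur);cur=cur+d;o.append('%d %d 0 0'%tuple(d))
    print(round(a,1),';'.join(o))
E
```

```text
t: 43.25
position: [0.3382, -0.1413, 0.0902]
tcp_rot: [[-0.877, 0.481, -0.0], [0.481, 0.877, -0.0], [0.0, -0.0, -1.0]]
contact_force: [-2.4, 0.9, 5.2]
gripper_width: 0.0201
pos [ 0.3382 -0.1413  0.0902] r 0.0679 ang 143.1 F [-2.4  0.9  5.2]
-4 -11 0 0
223.1 -4 -11 0 0;-4 -11 0 0;-2 -11 0 0;-1 -11 0 0;2 -12 0 0;4 -10 0 0;5 -10 0 0;7 -9 0 0
303.1 8 -8 0 0;10 -6 0 0;10 -4 0 0;12 -2 0 0;11 -1 0 0;11 2 0 0;11 3 0 0;10 6 0 0
383.1 9 7 0 0;7 8 0 0;6 10 0 0;5 10 0 0;2 11 0 0;0 12 0 0;-1 11 0 0;-4 11 0 0
463.1 -5 10 0 0;-7 9 0 0;-9 7 0 0;-9 6 0 0;-11 4 0 0;-11 3 0 0;-11 0 0 0;-11 -1 0 0
543.1 -11 -4 0 0;-10 -5 0 0;-9 -7 0 0;-8 -9 0 0;-6 -9 0 0;-4 -11 0 0;-2 -11 0 0;-1 -11 0 0
623.1 2 -12 0 0;4 -10 0 0;5 -10 0 0;7 -9 0 0;8 -8 0 0;10 -6 0 0;10 -4 0 0;12 -2 0 0
703.1 11 -1 0 0;11 2 0 0;11 3 0 0;10 6 0 0;9 7 0 0;7 8 0 0;6 10 0 0;5 10 0 0
```

```bash
python3 -m creep '-4 -11 0 0;-4 -11 0 0;-2 -11 0 0;-1 -11 0 0;2 -12 0 0;4 -10 0 0;5 -10 0 0;7 -9 0 0'; python3 circ.py 10 1;  python3 -m creep '8 -8 0 0;10 -6 0 0;10 -4 0 0;12 -2 0 0;11 -1 0 0;11 2 0 0;11 3 0 0;10 6 0 0'; python3 circ.py 10 1
```

```text
t: 43.92
position: [0.3448, -0.2279, 0.0906]
tcp_rot: [[-0.877, 0.481, -0.001], [0.481, 0.877, -0.002], [0.0, -0.003, -1.0]]
contact_force: [-3.2, -0.6, 5.4]
gripper_width: 0.0203
pos [ 0.3448 -0.2279  0.0906] r 0.0661 ang -136.2 F [-3.2 -0.6  5.4]
9 -7 0 0
t: 44.58
position: [0.4279, -0.2356, 0.0895]
tcp_rot: [[-0.877, 0.481, -0.003], [0.481, 0.877, 0.002], [0.003, 0.0, -1.0]]
contact_force: [-4.0, 1.1, 4.6]
gripper_width: 0.0205
pos [ 0.4279 -0.2356  0.0895] r 0.0642 ang -56.5 F [-4.   1.1  4.6]
9 6 0 0
```

```bash
python3 -m creep '9 7 0 0;7 8 0 0;6 10 0 0;5 10 0 0;2 11 0 0;0 12 0 0;-1 11 0 0;-4 11 0 0'; python3 circ.py 10 1;  python3 -m creep '-5 10 0 0;-7 9 0 0;-9 7 0 0;-9 6 0 0;-11 4 0 0;-11 3 0 0;-11 0 0 0;-11 -1 0 0'; python3 circ.py 10 1;python3 - <<'E'
from h import *
snap('scene','scene31',(180,200,330,345),5)
E
```

```text
t: 45.25
position: [0.451, -0.1564, 0.0893]
tcp_rot: [[-0.878, 0.479, -0.004], [0.479, 0.878, -0.003], [0.002, -0.005, -1.0]]
contact_force: [-7.1, -5.2, 2.3]
gripper_width: 0.0199
pos [ 0.451  -0.1564  0.0893] r 0.0639 ang 23.8 F [-7.1 -5.2  2.3]
-4 10 0 0
t: 45.92
position: [0.3793, -0.1171, 0.0903]
tcp_rot: [[-0.877, 0.481, 0.005], [0.481, 0.877, 0.001], [-0.004, 0.003, -1.0]]
contact_force: [0.8, 2.4, 2.7]
gripper_width: 0.02
pos [ 0.3793 -0.1171  0.0903] r 0.0663 ang 101.5 F [0.8 2.4 2.7]
-11 -4 0 0
```

View pics/scene31.png

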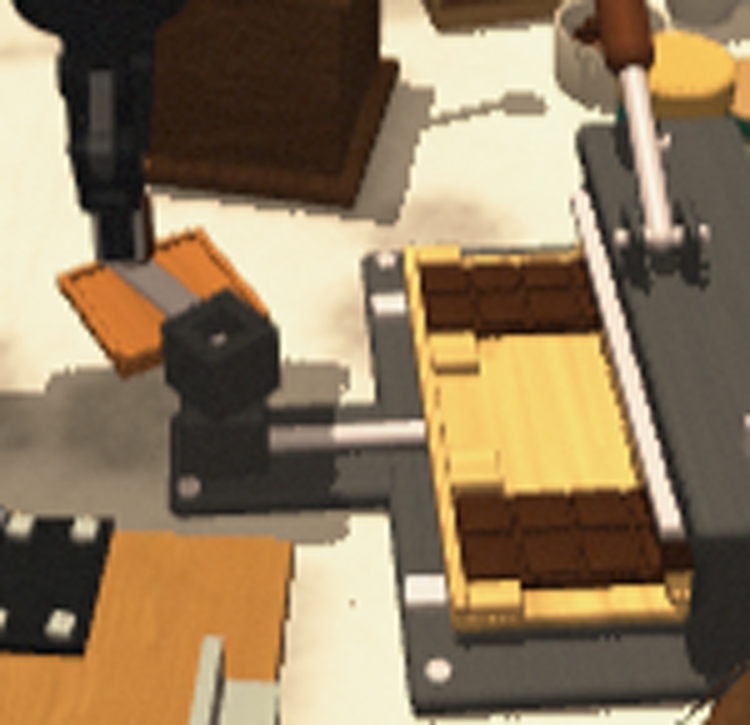

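```bash
python3 -m creep '-11 -4 0 0;-10 -5 0 0;-9 -7 0 0;-8 -9 0 0;-6 -9 0 0;-4 -11 0 0;-2 -11 0 0;-1 -11 0 0'; python3 circ.py 10 1;  python3 -m creep '2 -12 0 0;4 -10 0 0;5 -10 0 0;7 -9 0 0;8 -8 0 0;10 -6 0 0;10 -4 0 0;12 -2 0 0'; python3 circ.py 10 1
```

```text
t: 46.63
position: [0.3249, -0.1846, 0.0903]
tcp_rot: [[-0.878, 0.479, -0.008], [0.479, 0.878, 0.002], [0.008, -0.002, -1.0]]
contact_force: [-10.6, 1.5, 12.2]
gripper_width: 0.02
pos [ 0.3249 -0.1846  0.0903] r 0.0676 ang -177.9 F [-10.6   1.5  12.2]
4 -11 0 0
t: 47.3
position: [0.3862, -0.247, 0.0903]
tcp_rot: [[-0.876, 0.482, 0.001], [0.482, 0.876, -0.001], [-0.002, -0.0, -1.0]]
contact_force: [-3.0, 2.0, 4.8]
gripper_width: 0.0201
pos [ 0.3862 -0.247   0.0903] r 0.0652 ang -95.5 F [-3.   2.   4.8]
11 0 0 0
```

```bash
python3 -m creep '11 -1 0 0;11 2 0 0;11 3 0 0;10 6 0 0;9 7 0 0'; python3 circ.py 5 5
```

```text
t: 47.72
position: [0.437, -0.2281, 0.0893]
tcp_rot: [[-0.877, 0.48, -0.003], [0.48, 0.877, 0.001], [0.003, -0.0, -1.0]]
contact_force: [-5.8, 2.6, 4.0]
gripper_width: 0.0203
pos [ 0.437  -0.2281  0.0893] r 0.0641 ang -45.9 F [-5.8  2.6  4. ]
5 3 0 0;3 5 0 0;3 5 0 0;3 5 0 0;2 5 0 0
```

```bash
python3 -m creep '4 4 0 0;3 5 0 0;3 5 0 0;2 5 0 0;0 0 0 0'; python3 circ.py 5 5
```

```text
t: 48.13
position: [0.4495, -0.2094, 0.0897]
tcp_rot: [[-0.877, 0.481, 0.001], [0.481, 0.877, 0.0], [-0.001, 0.0, -1.0]]
contact_force: [-2.9, 2.6, 3.1]
gripper_width: 0.02
pos [ 0.4495 -0.2094  0.0897] r 0.0632 ang -25.6 F [-2.9  2.6  3.1]
4 4 0 0;2 6 0 0;1 5 0 0;1 6 0 0;0 6 0 0
```

```bash
python3 -m creep '3 5 0 0;2 6 0 0;0 0 0 0'; python3 circ.py 5 3;  python3 -m creep '1 5 0 0;0 0 0 0;0 0 0 0'; python3 circ.py 5 3
```

```text
t: 48.38
position: [0.4533, -0.1994, 0.0896]
tcp_rot: [[-0.878, 0.48, -0.003], [0.48, 0.878, -0.002], [0.001, -0.003, -1.0]]
contact_force: [-5.9, -1.9, 1.7]
gripper_width: 0.0202
pos [ 0.4533 -0.1994  0.0896] r 0.0632 ang -15.9 F [-5.9 -1.9  1.7]
3 5 0 0;1 6 0 0;0 5 0 0
t: 48.63
position: [0.454, -0.1962, 0.0898]
tcp_rot: [[-0.878, 0.479, -0.003], [0.479, 0.878, -0.005], [-0.0, -0.006, -1.0]]
contact_force: [-7.1, -6.0, 2.7]
gripper_width: 0.02
pos [ 0.454  -0.1962  0.0898] r 0.0631 ang -12.9 F [-7.1 -6.   2.7]
3 5 0 0;0 6 0 0;0 5 0 0
```

```bash
python3 -m creep '0 3 0 0;0 3 0 0;0 0 0 0;0 0 0 0'; python3 circ.py 5 3
python3 - <<'E'
from h import *
snap('scene','scene32',(180,200,330,345),5)
E
```

```text
t: 48.97
position: [0.4543, -0.1926, 0.0903]
tcp_rot: [[-0.878, 0.479, -0.001], [0.479, 0.878, -0.011], [-0.004, -0.01, -1.0]]
contact_force: [-8.0, -12.7, 0.5]
gripper_width: 0.0199
pos [ 0.4543 -0.1926  0.0903] r 0.0627 ang -9.6 F [ -8.  -12.7   0.5]
3 5 0 0;0 6 0 0;0 6 0 0
```

View pics/scene32.png

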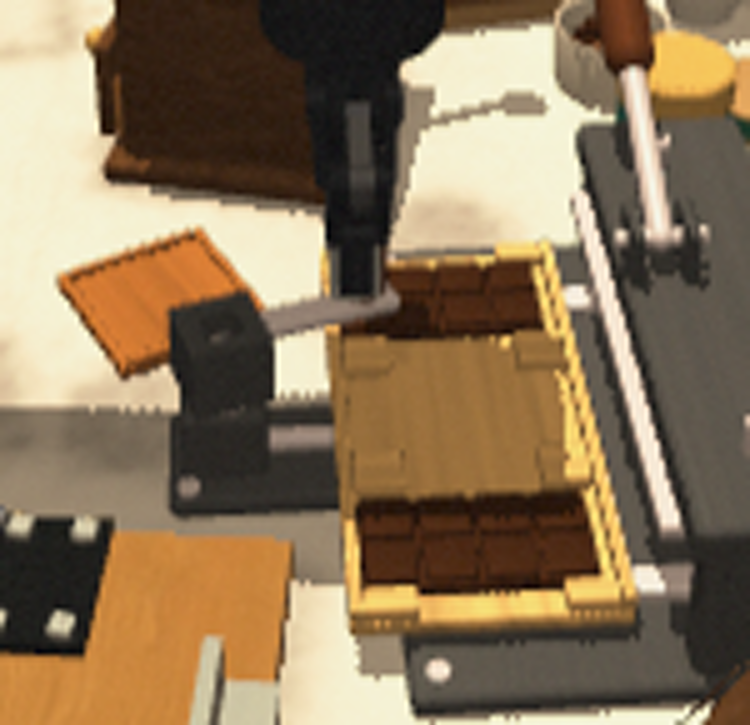

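```bash
python3 -m creep '0 -3 0 0;0 -2 0 0;0 0 0 0;0 0 0 0'; python3 -m creep '0 0 0 0;0 0 0 0;0 0 0 0;0 0 0 0' 50; python3 -m creep '0 0 15 0;0 0 25 0;0 0 35 0;-20 0 30 0;-20 0 10 0;-20 0 0 0;0 0 0 0;0 0 0 0';  python3 - <<'E'
from h import *
snap('wrist','wrist33',None,1.5);s=state();print(s['position'],s['tcp_rot'][:2,1])
snap('scene','scene33',(180,200,330,345),5)
E
```

```text
t: 49.35
position: [0.4542, -0.1953, 0.0898]
tcp_rot: [[-0.877, 0.48, -0.002], [0.48, 0.877, -0.005], [-0.0, -0.005, -1.0]]
contact_force: [-6.9, -6.1, 2.2]
gripper_width: 0.0202
t: 49.68
position: [0.4558, -0.1931, 0.09]
tcp_rot: [[-0.877, 0.481, 0.002], [0.481, 0.877, -0.0], [-0.002, 0.001, -1.0]]
contact_force: [0.3, 0.4, -0.0]
gripper_width: 0.0499
t: 50.35
position: [0.3952, -0.1931, 0.2051]
tcp_rot: [[-0.876, 0.482, 0.002], [0.482, 0.876, -0.001], [-0.002, 0.0, -1.0]]
contact_force: [-0.5, -0.7, 0.5]
gripper_width: 0.0501
[ 0.39552264 -0.19305478  0.20477225] [0.48140084 0.87650042]
```

View pics/wrist33.png

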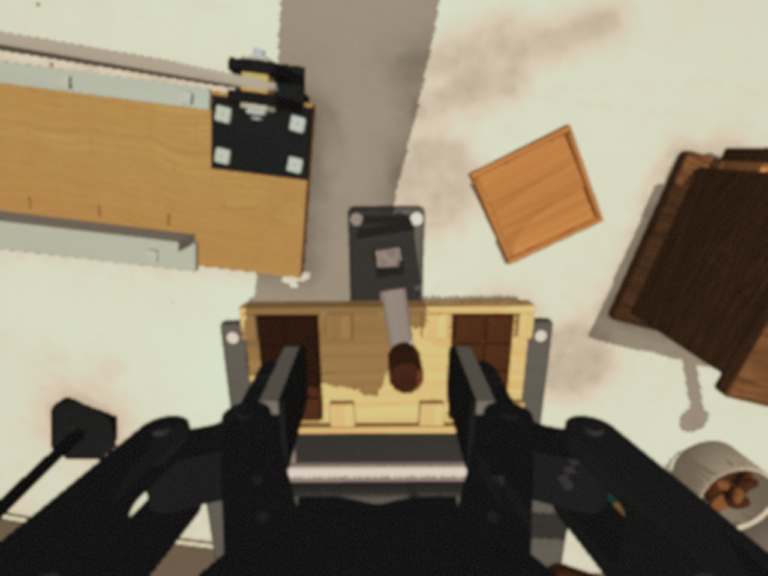

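View pics/scene33.png

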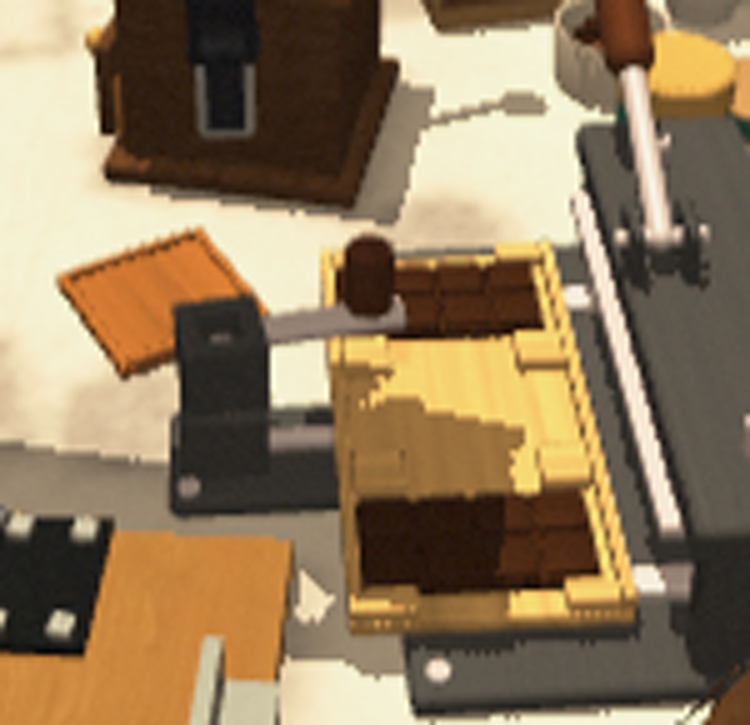

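Run:
```python
from h import *
crop('wrist33',(220,130,300,265),5,'f')
```

```text
(no output)
```

View pics/f.png

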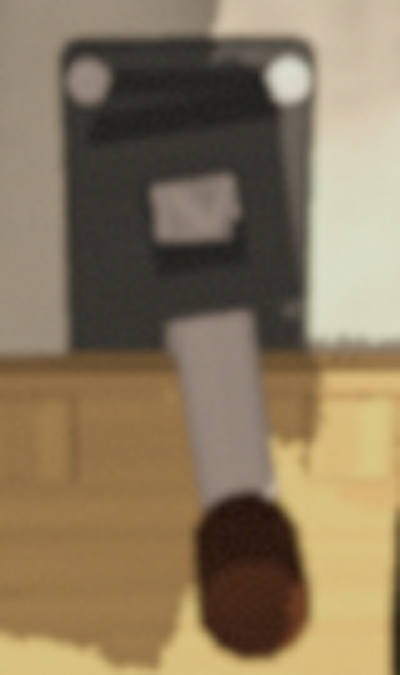

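Run:
```python
from h import *
a=lambda p:(p[0]/5+220-.4,p[1]/5+130-.4)
k=onz('wrist33',a((253,610)),.115);h=onz('wrist33',a((196,222)),.084);d=k-h
print(k,h,np.hypot(*d[:2]),np.degrees(np.arctan2(d[1],d[0])))
d=k[:2]-[.3922,-.182];print(np.hypot(*d),np.degrees(np.arctan2(d[1],d[0])))
for p,q in [((175,340),(208,500)),((255,315),(272,490))]:
    d=onz('wrist33',a(q),.081)-onz('wrist33',a(p),.081);print(np.degrees(np.arctan2(d[1],d[0])))
```

```text
[ 0.45292523 -0.20372293  0.115     ] [ 0.39210715 -0.18167725  0.084     ] 0.06469042672455637 -19.92485249197024
0.06449371852837374 -19.68340055313005
-17.542673835483548
-22.357685766386123
```

```bash
python3 -m creep '-2 6 0 0.035;-1.5 5.3 0 0.035;0 0 -25 0;0 0 -30 0;0 0 -30 0;0 0 -25 0;0 0 -18 0;0 0 0 0' 60; python3 -m creep '0 0 0 0;0 0 0 0;0 0 0 0';  python3 - <<'E'
from h import *
snap('wrist','wrist34',None,1.5);s=state();print(s['position'],s['tcp_rot'][:2,1])
E
```

```text
t: 51.12
position: [0.3893, -0.1794, 0.0721]
tcp_rot: [[-0.908, 0.418, -0.008], [0.418, 0.908, 0.006], [0.01, 0.003, -1.0]]
contact_force: [-0.9, 1.0, -0.6]
gripper_width: 0.0602
t: 51.37
position: [0.393, -0.1827, 0.0784]
tcp_rot: [[-0.908, 0.418, 0.003], [0.418, 0.908, -0.002], [-0.003, -0.001, -1.0]]
contact_force: [-1.0, -1.0, 0.3]
gripper_width: 0.0597
[ 0.39287315 -0.18266926  0.07846456] [0.41828631 0.90831494]
```

View pics/wrist34.png

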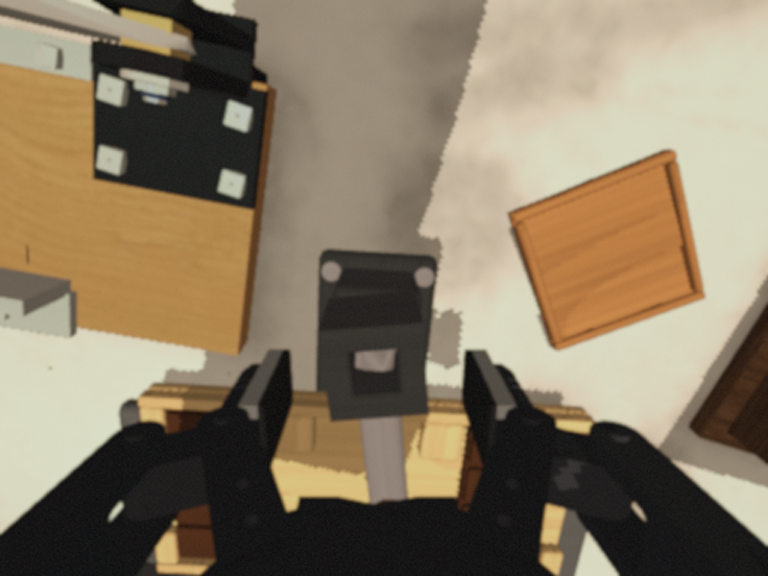

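```bash
python3 -m creep '0 0 -8 0;0 0 -7 0;0 0 -5 0;0 0 0 0;0 0 0 0;0 0 0 0'; python3 -m creep '0 0 0 0;0 0 0 0;0 0 0 0;0 0 0 0;0 0 0 0;0 0 0 0;0 0 0 0' 20;python3 - <<'E'
from h import *
snap('wrist','wrist35',None,1.5);s=state();print(s['position'],s['tcp_rot'][:2,1],s['contact_force'])
E
```

```text
t: 51.92
position: [0.3916, -0.1818, 0.0567]
tcp_rot: [[-0.908, 0.419, -0.0], [0.419, 0.908, 0.0], [0.0, 0.0, -1.0]]
contact_force: [0.2, 0.2, 0.1]
gripper_width: 0.06
t: 52.5
position: [0.3917, -0.1824, 0.0574]
tcp_rot: [[-0.908, 0.418, -0.0], [0.418, 0.908, -0.001], [-0.0, -0.001, -1.0]]
contact_force: [-3.0, -0.9, 5.7]
gripper_width: 0.0353
[ 0.39168797 -0.18235515  0.05741288] [0.41816472 0.90837074] [-3.52761631 -1.89221877  5.42187461]
```

View pics/wrist35.png

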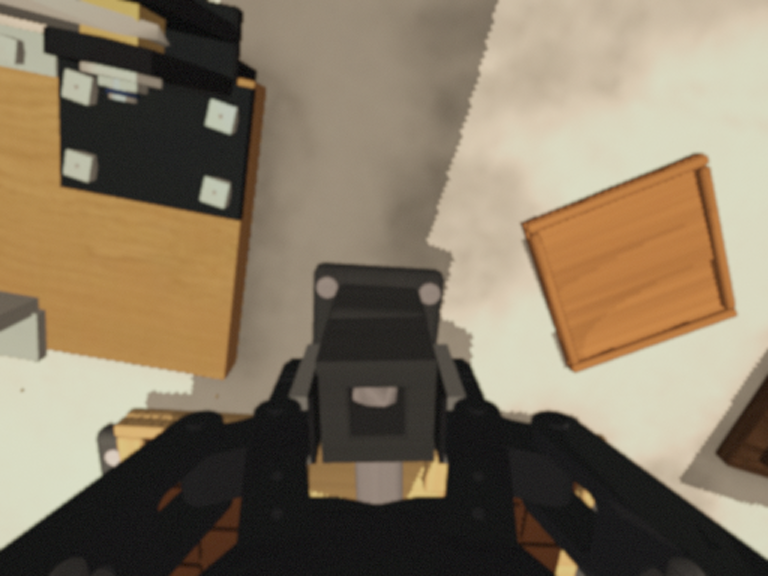

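```bash
python3 -m creep '0 0 5 0;0 0 8 0;0 0 10 0;0 0 12 0;0 0 15 0;0 0 15 0;0 0 0 0;0 0 0 0'
python3 - <<'E'
from h import *
s=state();print(s['position'],s['contact_force'])
snap('scene','scene36',(180,200,330,345),5)
E
```

```text
t: 53.22
position: [0.3922, -0.1817, 0.1228]
tcp_rot: [[-0.908, 0.419, 0.002], [0.419, 0.908, -0.0], [-0.002, 0.001, -1.0]]
contact_force: [-0.4, 0.0, -3.0]
gripper_width: 0.035
[ 0.39217706 -0.18168529  0.12283297] [-4.00668174e-01  2.41215233e-03 -2.97033195e+00]
```

View pics/scene36.png

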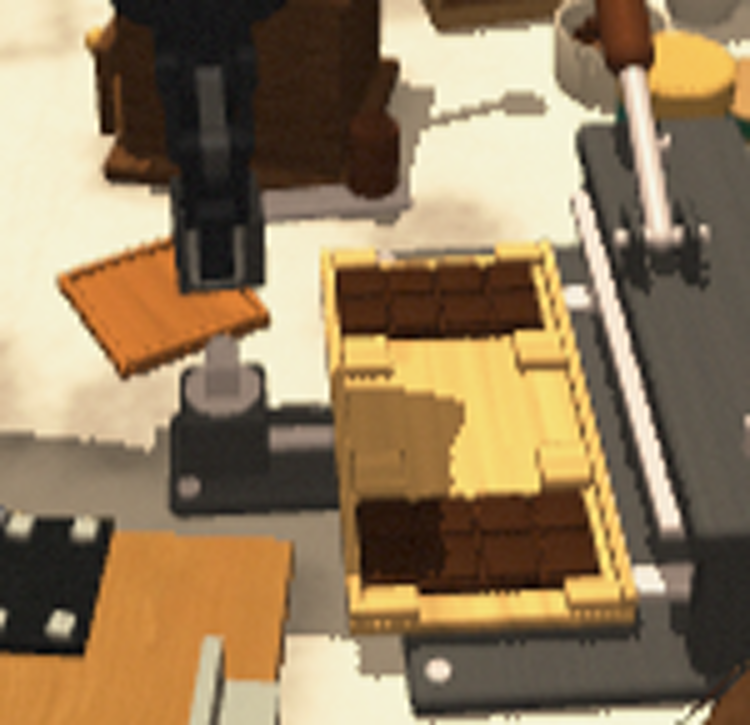

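```bash
python3 -m creep '4 15 0 -0.118;4 15 0 -0.118;4 14 0 -0.118;4 14 0 -0.118;3 14 0 -0.118;3 14 0 -0.118;3 14 0 -0.118;3 14 0 -0.118';python3 -m creep '0 0 -20 0;0 0 -25 0;0 0 -20 0;0 0 -10 0;0 0 0 0;0 0 0 0;0 0 0 0'
python3 - <<'E'
from h import *
s=state();print(s['position'],s['contact_force'])
snap('scene','scene37',(180,200,330,345),5)
snap('wrist','wrist37',None,1.5)
E
```

```text
t: 53.93
position: [0.4186, -0.0665, 0.1203]
tcp_rot: [[-0.188, 0.982, -0.003], [0.982, 0.188, 0.002], [0.003, -0.002, -1.0]]
contact_force: [0.4, -0.2, -2.3]
gripper_width: 0.0349
t: 54.52
position: [0.4204, -0.0682, 0.0477]
tcp_rot: [[-0.194, 0.981, 0.001], [0.981, 0.194, -0.0], [-0.001, 0.001, -1.0]]
contact_force: [0.9, 0.9, -1.9]
gripper_width: 0.0352
[ 0.42039888 -0.06821076  0.04769741] [ 0.86140533  0.89547477 -1.86517429]
```

View pics/scene37.png

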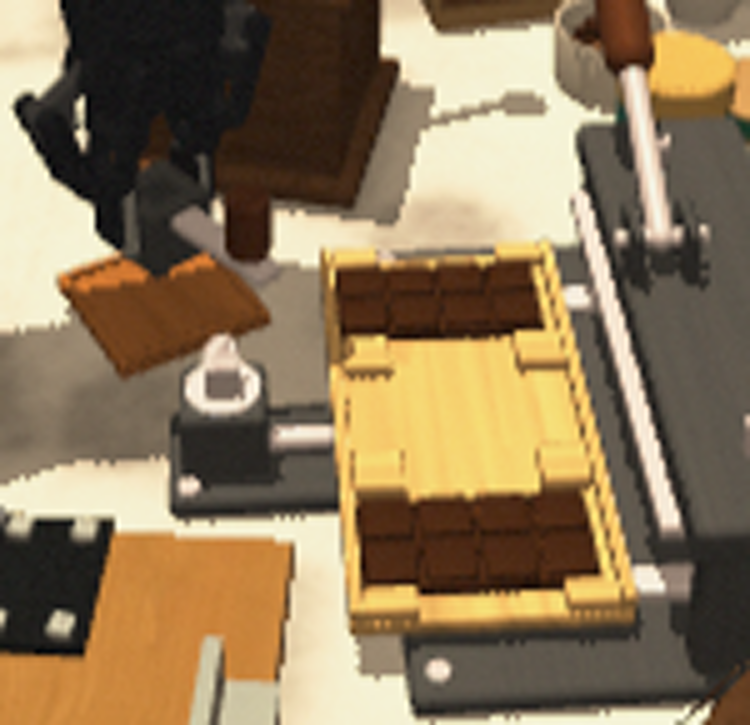

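View pics/wrist37.png

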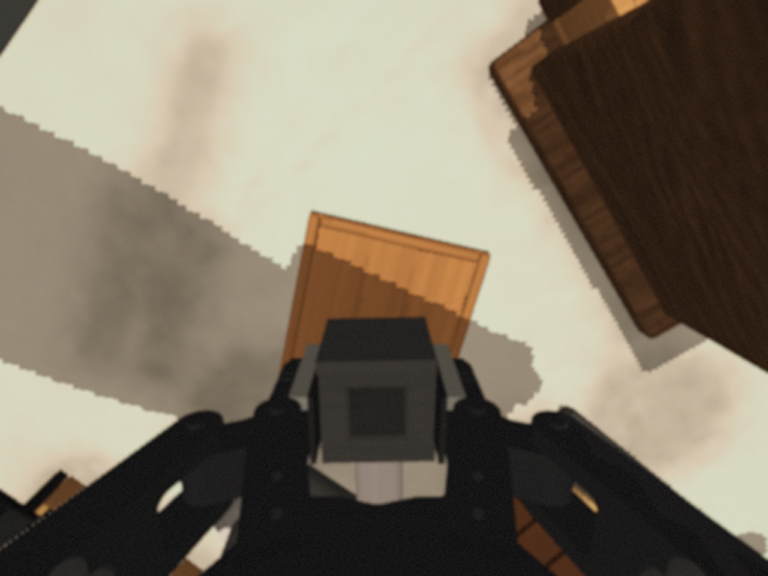

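```bash
python3 -m creep '0 1 -10 0;0 1 -10 0;0 0 -7 0;0 0 -4 0;0 0 0 0;0 0 0 0';python3 -m creep '0 0 -2 0;0 0 -1.5 0;0 0 0 0;0 0 0 0'
```

```text
t: 55.12
position: [0.4192, -0.0657, 0.0153]
tcp_rot: [[-0.194, 0.981, -0.001], [0.981, 0.194, 0.001], [0.001, -0.001, -1.0]]
contact_force: [0.1, -0.9, -2.5]
gripper_width: 0.0349
t: 55.45
position: [0.4198, -0.066, 0.0125]
tcp_rot: [[-0.194, 0.981, 0.0], [0.981, 0.194, -0.0], [-0.0, 0.0, -1.0]]
contact_force: [-0.1, -0.1, -2.4]
gripper_width: 0.0349
```

```bash
python3 -m creep '0 0 -1 0;0 0 -1 0;0 0 0 0;0 0 0 0'; python3 -m creep '0 0 0 0;0 0 0 0;0 0 0 0;0 0 0 0' 60; python3 -m creep '0 0 6 0;0 0 15 0;0 0 30 0;0 0 40 0;0 0 40 0;0 0 40 0;0 0 0 0;0 0 0 0'
python3 - <<'E'
from h import *
s=state();print(s['position'],s['contact_force'])
snap('scene','scene38',None,1.5)
snap('wrist','wrist38',None,1.5)
snap('side','side38',None,1.5)
E
```

```text
t: 55.78
position: [0.4198, -0.0659, 0.0124]
tcp_rot: [[-0.194, 0.981, -0.002], [0.981, 0.194, 0.001], [0.001, -0.002, -1.0]]
contact_force: [-7.3, 3.2, 15.4]
gripper_width: 0.0349
t: 56.12
position: [0.4198, -0.066, 0.0104]
tcp_rot: [[-0.194, 0.981, 0.001], [0.981, 0.194, -0.0], [-0.0, 0.0, -1.0]]
contact_force: [0.6, -0.3, -0.2]
gripper_width: 0.0597
t: 56.78
position: [0.4215, -0.0666, 0.1849]
tcp_rot: [[-0.194, 0.981, 0.007], [0.981, 0.194, -0.003], [-0.004, 0.006, -1.0]]
contact_force: [-0.6, -0.0, 0.3]
gripper_width: 0.0601
[ 0.42146625 -0.0666336   0.18486604] [-0.64038996 -0.04317245  0.30650308]
```

View pics/scene38.png

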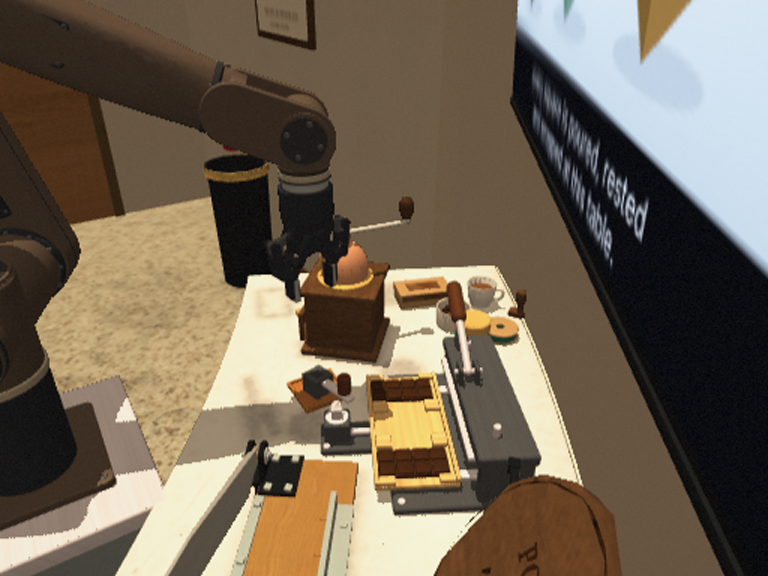

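View pics/wrist38.png

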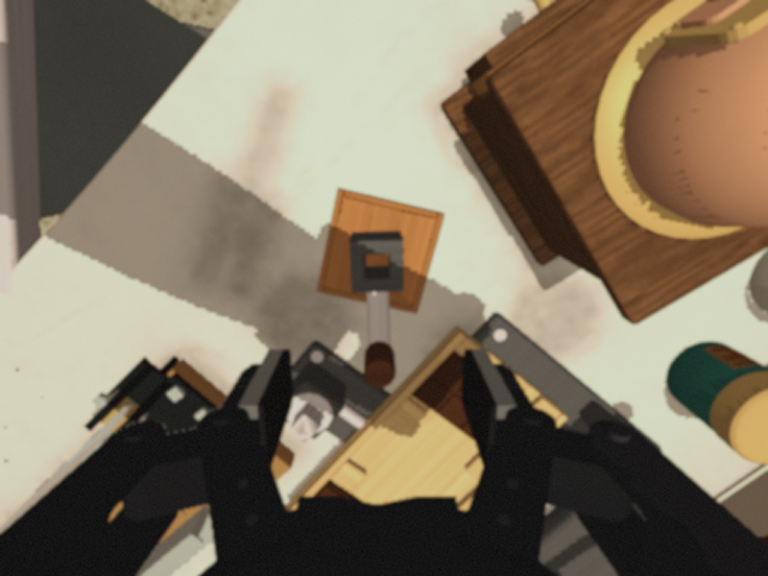

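View pics/side38.png

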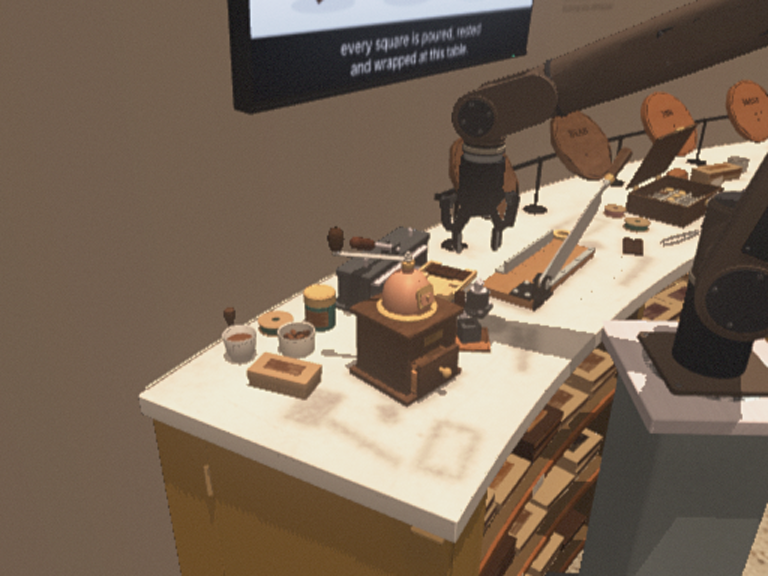

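```bash
python3 -m creep '0 0 30 0.12;3 -25 30 0.12;3 -30 0 0.12;3 -30 0 0.12;3 -15 0 0.12;0 0 0 0.12;0 0 0 0.12;0 0 0 0'
python3 - <<'E'
from h import *
s=state();print(s['position'],s['contact_force'],s['t'])
snap('wrist','wrist39',None,1.5)
a=load('scene0')[0];b=load('scene38')[0]
A=a[300:330,250:310].astype(int);B=b[300:330,250:310].astype(int)
import cv2
print('tray shift',cv2.phaseCorrelate(cv2.cvtColor(a[295:335,245:315],cv2.COLOR_RGB2GRAY).astype(np.float32),cv2.cvtColor(b[295:335,245:315],cv2.COLOR_RGB2GRAY).astype(np.float32)))
E
```

```text
t: 57.6
position: [0.4306, -0.1658, 0.2387]
tcp_rot: [[-0.86, 0.51, -0.004], [0.51, 0.86, 0.003], [0.005, 0.0, -1.0]]
contact_force: [0.3, 0.5, -0.6]
gripper_width: 0.0604
[ 0.43062802 -0.16575074  0.23867755] [ 0.31883501  0.52085118 -0.60958325] 57.6
tray shift ((0.08064800992855226, -0.15371364871487714), 0.7148589485221439)
```

View pics/wrist39.png

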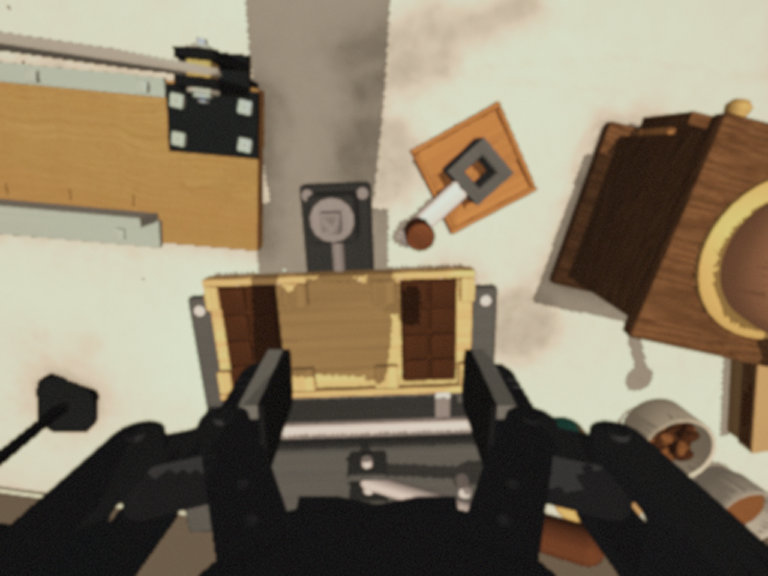

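```bash
python3 -m creep '0 0 0 0;0 0 0 0;0 0 0 0;0 0 0 0'; python3 -c "
from bench import *
print(close_job(), state()['t'])"
```

```text
t: 57.98
position: [0.4316, -0.1656, 0.2412]
tcp_rot: [[-0.86, 0.511, -0.0], [0.511, 0.86, 0.0], [0.0, -0.0, -1.0]]
contact_force: [-0.4, 0.6, 0.4]
gripper_width: 0.0601
the job is handed in; nothing more can be done
the job is handed in; nothing more can be done
```

The whole job is done and handed in, at about 58 s of the 210 s allowed. I found only two bars on the counter. I laid them flat in pockets 1 and 3, fitted the crank and wound the tray in to its stop. I then pressed the lever to its stop and let it come fully up, wound the tray back out and stood the crank in its dish.

**Last checks:**
- **Tray:** the measured travel in was 89–91 mm, against 90 mm nominal. After winding out, the scene camera shows it within about 0.2 px of where it started.
- **Bars:** both lie flat in their pockets in the final wrist picture.
- **Lever:** it was level and stiff at the bottom of the stroke, with 27 N at the fingertips and no further movement. It sits back at its starting slope.
- **Crank:** it stands on its hub inside the dish.
- **Other things on the counter:** these look undisturbed, judged by eye in the pictures.
- **Robot:** the gripper was clear of everything at hand-in.

**What did not go cleanly:** while seating the first bar I nudged the tray inwards by about 7–8 mm, which turned the shaft about 45°. I fitted the crank at that angle, and winding back out to the stop returned the tray to its start.

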